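# Fetch the grinding wheel from behind the powder jars

## Robot

A 6-joint arm with a two-finger parallel gripper is mounted at the origin on the work surface. World frame = base frame: x ahead of the robot, y to its left, z up, the work surface at z = 0. Lengths are in m, angles in rad, forces in N, time in s.
With the tool pointing down it reaches from about 0.275 to 0.85 m from the base axis. Payload 19 kg.
Tool frame: the origin (TCP) lies at the very end of the fingers, on their centre line; the grasp point (between the pads) lies 19 mm behind it; z points along the fingers, y is the line along which they close (so a half turn about z gives the same grasp; the last joint's range is limited). The gripper opens to 85 mm and grips with 20 to 120 N. Pads are 22 mm wide; open, the fingers measure 114 mm over their backs; the gripper's body (76 mm by 85 mm) begins 54 mm behind the grasp point. The pads swing forward as they close: fully open they stand 13 mm farther back than shut.
Start: joints at [-1.259, 0.15, 1.437, -0, 1.554, -0.134], TCP at [0.248, -0.519, 0.231] pointing down, gripper open.
Joint ranges: [-2.8, 2.8], [-0.68, 2.1], [0.12, 2.68], [-1.39, 4.53], [0.16, 2.79], [-2.81, 2.81]. Speed limits (rad/s): [1.89, 1.89, 2.22, 3.01, 3.01, 3.01].

## Interface

Orientations are given as a rotation vector (axis times angle).
In Python, from bench import * gives the robot as it stands.
- The arm moves only by the tool servo_tool, never from a script. Its argument "moves" is a list of rows, each an object of numbers: "hand": the closure, from 0 (fully open) to 1 (shut); "x", "y", "z": the shift along the tool's x, y, z in mm; "wx", "wy", "wz": the turn, a rotation vector about the tool's x, y, z in degrees. In form: [{"hand": .., "x": .., "y": .., "z": .., "wx": .., "wy": .., "wz": ..}, ...]. A call has 1 to 10 rows; each row shifts and turns the commanded pose from where the row before left it, along the tool's axes as they then stand; what a row does not reach is not made up. A row lasts 1/12 s, in which the tool goes at most 41.7 mm and 7.16 degrees, less where a joint would pass 70% of its speed; a pose out of reach is approached as far as the arm can. A call with a gripper value outside its range is refused whole. The fingers move at their own pace and stop on an object; the grip force is fixed at half the most. Time passes only in rows, so rows that do not move let the fingers close. It gives the time, the measured TCP pose, the force, the opening and the grip force at its end, in the units of the state.
- get_state(): the state, without advancing time (a new reading comes with each control period).
- grab_frame(name): name is "scene" or "top" or "wrist"; returns a dict with "img" (420x560x3 uint8, red, green, blue), "fovy" (degrees; the focal length in pixels is half the picture's height over the tangent of half this angle, whatever the lens; pixels are square), "cx", "cy" (the principal point, pixels), "D" ([k1, k2, p1, p2, k3] as OpenCV has them; the pictures are not rectified), "eye" and "orientation" of the camera in the world. Camera axes: x right, y down, z forward; pixel columns grow to the right and rows downward; lengths in m; the calibration is good to about 2 mm. A picture is of the moment at which its call begins. There is no depth.
- close_job(): hands the job in; it is judged then, once.
Trained networks look in a picture, given as the dict that the camera call returned (one of the last four; its "shot" number tells which), for a name from the list of things; names that differ only in an ending like _2 or _b are one class to them, and where a whole thing is asked for, a point or a joint stands for the part that bears it (a point fixed in the world has none). Each returns a list of dicts, best first, with "p" (0 to 1); they miss things now and then, are a little off and sometimes report something else, mostly with a low value. They report only what shows in the picture. A call takes as long as a camera call. They do not tell look-alikes from the thing itself.
- masks_of(picture, name): "mask" (420x560 bool, what is visible of it) and "rect" ([left, top, right, bottom] in pixels, round what is visible of it).
The state is a dict: "time_s": time; "joint_pos": joint angles; "dq": joint speeds; "joint_efforts": joint torques, N m; "position": TCP position; "tool_rot": TCP orientation; "wrist_force": force on the tool from outside, world axes, zero at the start; "ft_torque": the same for the moment, N m; "grip_width": finger opening in m; "finger_force": force on a finger pad.
Only numpy, scipy, OpenCV 4.12 (cv2) and the standard library are available. Lean on these libraries where they do the work, as an engineer would, in place of code of your own. Each camera call takes 0.05 s, during which the arm holds its last target. There are 200 camera calls.

## Task

First move the jar, the square tin and the slim tube off the caddy and stand them all on the side board, leaving the small grinding wheel behind them where it is; then stand the wheel upright in the centre of the lap machine's plate, and only after that put the three containers back on the caddy, each on the very spot where it stood at the start. Keep everything upright, set things down rather than dropping them, and leave the bowl, the brush and the stone alone.

Things in the scene. Friction and masses are not known exactly. Their poses are not given: they have to be found in the camera images.
- jar_center (a point): Centre (half-way up) of the round white jar with a grey lid: upright straight-sided cylinder, diameter 52 mm, height 80 mm, about 0.16 kg, z up. At the start it stands on the caddy, at one of three places in front of or beside the wheel. The side can be gripped at any height, best near the top, so that the hand clears the other containers.
- tin_center (a point): Centre (half-way up) of the bare-metal square tin: upright box 46 x 46 mm, height 88 mm, about 0.18 kg; x and y point square to its side faces, z up. At the start it stands on the caddy at another of the three places, slightly turned. Best gripped near the top, across two opposite faces.
- tube_center (a point): Centre (half-way up) of the slim cardboard tube with a black cap: upright cylinder, diameter 36 mm, height 95 mm, about 0.12 kg, z up. At the start it stands on the caddy at the last of the three places. Best gripped near the top.
- wheel_center (a point): Centre (half-way up) of the small grey grinding wheel with a white spot on top: a low cylinder, diameter 48 mm, height 34 mm, about 0.14 kg, z up. At the start it stands on the caddy, towards its far edge and midway along it, among the three taller containers, which leave no room for a hand.
- caddy: Fixed wooden stand for the containers. Origin at the centre of its underside; x points to its far side (away from the robot), y to its left, z up. Floor 200 mm (x) by 270 mm (y), 12 mm above the bench; a rim 8 mm wide and 6 mm above that floor runs along the far and the two side edges, none in front. The wheel stands near x +35, y 0 mm; the three places of the containers are near (-47, 0), (35, 85) and (35, -85) mm, each up to 5 mm off.
- side_board: Fixed flat plywood board, the side area: 280 mm (x) by 140 mm (y), its top 8 mm above the bench. Origin at the centre of its underside, z up. It lies to the left or to the right of the caddy, the lap machine on the other side.
- lap_plate (a point): Centre of the top of the dark steel centre plate of the lap machine, where the wheel must stand; z up. The plate is 62 mm in diameter and its top is 59 mm above the bench; round it, 4 mm lower, a white ring of 92 mm diameter and, 7 mm lower than the plate, the grey lap disc of 152 mm diameter. The machine is fixed and nothing on it turns.
- bowl_center (a point): Bystander, to be left alone: green plastic bowl, 130 mm across, 55 mm high; the point is half-way up on its axis.
- brush_grip (a point): Bystander, to be left alone: a hand brush lying flat beyond the caddy; the point is on its handle, x along the brush.
- stone_center (a point): Bystander, to be left alone: a pale stone block, 70 x 50 mm and 32 mm high; the point is 12 mm above the bench.
Mind the look-alikes: they are no part of the job. Leave any green or red look-alike of the part that bears jar_center alone.

How it is judged:
By the outcome, as a careful person would: the job done as asked, in the order asked, and still so for the second after the job is handed in, with the robot touching nothing.
It also fails if it takes over 144 s, if anything falls off the work surface, if the arm or the gripper's body presses on something with over 40 N, if the wrist force passes 120 N, or if a joint passes its speed limit or range.

## Working session

There is one attempt and no reset: what is moved stays moved. The work goes in short steps, Python scripts to look and compute and a tool call to move; the robot and the scene stay as the last step left them, time stands still between calls to the robot, and variables do not carry over. Pictures are saved under pics/ and viewed, at most 14 in all, crops included, and the job is handed in when it is done.

Besides the shell and the picture viewer there is one more tool, called after "Call:" as name([rows], argument=value, ...), one row to a line, values as JSON. servo_tool: Moves the arm, as the interface text tells. Its arguments: {"type":"object","properties":{"moves":{"type":"array","items":{"type":"object","properties":{"hand":{"type":"number"},"x":{"type":"number"},"y":{"type":"number"},"z":{"type":"number"},"wx":{"type":"number"},"wy":{"type":"number"},"wz":{"type":"number"}}}}},"required":["moves"]}

```bash
mkdir -p pics; ls; python3 - <<'E'
from bench import *
import cv2,numpy as np
s=get_state(); print(s['time_s'],s['position'],s['tool_rot'],s['grip_width'])
ims=[]
for n in ("scene","top"):
    f=grab_frame(n); print(n,f['fovy'],f['cx'],f['cy'],f['D'],f['eye'],f['orientation'])
    cv2.imwrite(f'pics/{n}0.png',f['img'][:,:,::-1])
E
```

```text
pics
0.0 [ 0.24783023 -0.51857276  0.23067649] [-3.06267374e+00 -6.94192062e-01  1.79677573e-04] 0.08536297109080782
scene 53.971027675960336 279.10881080364146 209.66125342698817 [-0.04584864  0.          0.          0.          0.        ] [ 1.3076648  -0.30231588  0.85468999] [-2.04734875 -1.36115183  0.52366299]
top 57.813785895007946 276.713031808505 207.66195206836827 [0.02213816 0.         0.         0.         0.        ] [0.53098147 0.0126858  0.91387377] [-2.14379609  2.18081364 -0.10326217]
```

View pics/scene0.png

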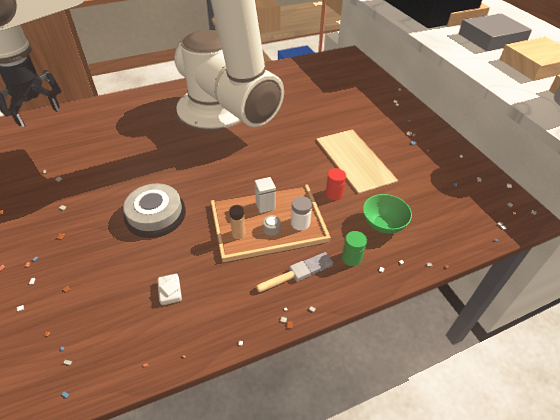

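View pics/top0.png

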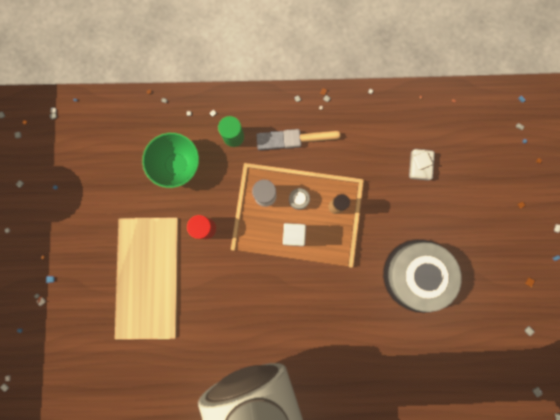

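The scene view shows the caddy with the tube (237,222), tin (265,196), jar (301,213) and wheel (272,225); the lap machine is at (152,207) and the board at (355,160). In the top view the jar is at (264,192), tin (294,235), tube (341,203), wheel (299,199), lap plate (428,277) and board (147,278). The red look-alike sits between the board and the caddy at (199,227).

```bash
cat > h.py <<'E'
from bench import *
import cv2,numpy as np
from scipy.optimize import minimize
from scipy.spatial.transform import Rotation as R
def K(f):
    F=210/np.tan(np.radians(f['fovy'])/2); return np.array([[F,0,f['cx']],[0,F,f['cy']],[0,0,1]])
def proj(f,P):
    r=R.from_rotvec(f['orientation']).inv(); t=-r.apply(f['eye'])
    return cv2.projectPoints(np.asarray(P,float),r.as_rotvec(),t,K(f),np.array(f['D']))[0][:,0]
def unproj(f,uv,z):
    n=cv2.undistortPoints(np.asarray(uv,float).reshape(-1,1,2),K(f),np.array(f['D']))[:,0]
    d=R.from_rotvec(f['orientation']).apply(np.c_[n,np.ones(len(n))]); e=np.array(f['eye'])
    return e+d*((z-e[2])/d[:,2])[:,None]
S=8 
def cyl(x,y,z0,d,h):
    a=np.arange(0,2*np.pi,.2); c=np.c_[x+d/2*np.cos(a),y+d/2*np.sin(a)]
    return np.r_[np.c_[c,0*a+z0],np.c_[c,0*a+z0+h]]
def box(x,y,yaw,z0,a,b,h):
    c=np.array([[1,1],[1,-1],[-1,-1],[-1,1]])*[a/2,b/2]
    c=c@np.array([[np.cos(yaw),np.sin(yaw)],[-np.sin(yaw),np.cos(yaw)]])+[x,y]
    return np.r_[np.c_[c,np.full(4,z0)],np.c_[c,np.full(4,z0+h)]]
def sil(f,P):
    m=np.zeros((420,560),np.uint8)
    hull=cv2.convexHull(proj(f,P).astype(np.float32))
    m=np.zeros((1680,2240),np.uint8)
    cv2.fillPoly(m,[np.round((hull+.5)*4*16).astype(np.int32)],1,shift=4)
    return cv2.resize(m.astype(np.float32),(560,420),interpolation=cv2.INTER_AREA)
def fit(fm,model,p0,step):
    def cost(p):
        c=0
        for f,m in fm:
            s=sil(f,model(p)); c+=1-np.minimum(s,m).sum()/np.maximum(s,m).sum()
        return c/len(fm)
    p0=np.array(p0,float); sim=np.r_[[p0],p0+np.diag(step)]
    r=minimize(cost,p0,method='Nelder-Mead',options=dict(initial_simplex=sim,xatol=1e-4,fatol=1e-5))
    return r.x,r.fun
E
cat > m.py <<'E'
from h import *
T=grab_frame('top'); C=grab_frame('scene')
def best(f,n,hint=None):
    ms=masks_of(f,n)
    print(n,[(round(m['p'],2),[int(v) for v in m['rect']]) for m in ms][:4])
    if hint is not None:
        ms=[m for m in ms if np.hypot((m['rect'][0]+m['rect'][2])/2-hint[0],(m['rect'][1]+m['rect'][3])/2-hint[1])<25]
    return ms[0]['mask'].astype(np.float32) if ms else None
for n,z in (('caddy',.018),('side_board',.008)):
    m=best(T,n); 
    pts=np.argwhere(m>.5)[:,::-1]; w=unproj(T,pts,z)
    r=cv2.minAreaRect((w[:,:2]*1000).astype(np.float32)); print(n,r)
for n,hT,hC,(d,h),z0 in (('jar_center',(264,192),(301,213),(.052,.08),.012),('tin_center',(294,235),(265,196),(.046,.088),.012),('tube_center',(341,203),(237,222),(.036,.095),.012),('wheel_center',(299,199),(272,225),(.048,.034),.012),('lap_plate',(428,277),(152,207),(.062,.004),.055)):
    mT,mC=best(T,n,hT),best(C,n,hC)
    p=unproj(T,[hT],z0+h)[0][:2]
    if n=='tin_center': mod=lambda q:box(q[0],q[1],q[2],z0,d,d,h); p=[*p,-.1]; st=[.01,.01,.2]
    else: mod=lambda q:cyl(q[0],q[1],z0,d,h); st=[.01,.01]
    for lab,fm in (('T',[(T,mT)]),('C',[(C,mC)]),('TC',[(T,mT),(C,mC)])):
        if any(m is None for _,m in fm): continue
        q,c=fit(fm,mod,p,st); print(n,lab,q.round(4),round(c,3))
for n,z in (('bowl_center',.055),('red',0)):
    pass
print('red top',unproj(T,[(199,227)],.08))
E
python3 m.py
```

```text
caddy [(0.65, [230, 163, 362, 263])]
caddy ((610.5404663085938, -26.543701171875), (289.95916748046875, 212.0922088623047), 81.16918182373047)
side_board [(0.76, [114, 220, 179, 338])]
side_board ((468.9438171386719, 329.29876708984375), (143.8287353515625, 284.123046875), 89.88931274414062)
jar_center [(0.82, [255, 182, 275, 207]), (0.8, [220, 114, 243, 144]), (0.7, [186, 215, 219, 238])]
jar_center [(0.98, [327, 169, 347, 199]), (0.62, [289, 192, 316, 232]), (0.6, [340, 232, 366, 264]), (0.28, [262, 213, 278, 234])]
jar_center T [0.6559 0.0486] 0.112
jar_center C [0.6526 0.0475] 0.054
jar_center TC [0.6548 0.0476] 0.098
tin_center [(0.6, [284, 222, 305, 247]), (0.37, [230, 162, 362, 266])]
tin_center [(0.56, [253, 175, 275, 210]), (0.16, [123, 184, 186, 236])]
tin_center T [ 0.5607 -0.0145 -0.0696] 0.049
tin_center C [ 0.5573 -0.0163 -0.1256] 0.079
tin_center TC [ 0.5604 -0.0154 -0.0815] 0.083
tube_center [(0.56, [330, 195, 349, 217]), (0.37, [283, 225, 307, 250])]
tube_center [(0.95, [227, 202, 246, 240])]
tube_center T [ 0.6277 -0.1169] 0.051
tube_center C [ 0.6257 -0.1192] 0.072
tube_center TC [ 0.6273 -0.1182] 0.097
wheel_center [(0.85, [285, 187, 309, 210]), (0.22, [231, 162, 361, 263])]
wheel_center [(0.58, [265, 214, 279, 231])]
wheel_center T [ 0.6456 -0.0285] 0.108
wheel_center C [ 0.6434 -0.0318] 0.173
wheel_center TC [ 0.6452 -0.0294] 0.154
lap_plate [(0.6, [384, 235, 462, 312])]
lap_plate [(0.82, [123, 182, 184, 237])]
lap_plate T [ 0.4243 -0.3131] 0.85
lap_plate C [ 0.5572 -0.3297] 0.855
lap_plate TC [ 0.4954 -0.3334] 0.862
red top [[0.57971648 0.19175474 0.08      ]]
```

```bash
cat >> h.py <<'E'
def plan(x,y,z,yaw=None,s=None):
    """turn (deg, tool z) then shifts in mm in the tool axes after the turn"""
    s=s or get_state(); r=R.from_rotvec(s['tool_rot']).as_matrix(); p=np.array(s['position'])
    cy=np.degrees(np.arctan2(r[1,0],r[0,0])); yaw=cy if yaw is None else yaw
    a=np.radians(yaw); d=np.array([x,y,z])-p
    print('yaw now %.2f tilt %.2f | wz %.2f | x %.1f y %.1f z %.1f'%(cy,np.degrees(np.arccos(-r[2,2])),cy-yaw,1e3*(d[0]*np.cos(a)+d[1]*np.sin(a)),1e3*(d[0]*np.sin(a)-d[1]*np.cos(a)),-1e3*d[2]))
def ring(f,hint):
    g=f['img'].astype(int); w=((g.min(2)>165)&(g.max(2)-g.min(2)<60)).astype(np.uint8)
    n,l,st,ce=cv2.connectedComponentsWithStats(w)
    i=min(range(1,n),key=lambda i:np.hypot(*(ce[i]-hint))+(1e3 if st[i,4]<80 else 0))
    c,hh=cv2.findContours((l==i).astype(np.uint8),cv2.RETR_CCOMP,cv2.CHAIN_APPROX_NONE)
    c=sorted([k[:,0].astype(float) for k in c if len(k)>15],key=len)[::-1]
    out=[]
    for k,z in zip(c[:2],(.055,.055)):
        q=unproj(f,k,z)[:,:2]*1e3
        (cx,cy),ax,_=cv2.fitEllipse(q.astype(np.float32)); out.append((round(cx,1),round(cy,1),round(ax[0],1),round(ax[1],1)))
    return out
E
python3 - <<'E'
from h import *
print(ring(grab_frame('top'),(428,277))); print(ring(grab_frame('scene'),(152,203)))
plan(.6545,.0478,.2,-8.8)
E
```

```text
[(462.9, -308.1, 92.4, 93.4), (463.0, -310.6, 63.1, 65.3)]
[(458.7, -299.9, 115.5, 144.0), (460.5, -311.3, 65.0, 68.7)]
yaw now 25.54 tilt 0.01 | wz 34.34 | x 315.1 y -622.1 z 31.3
```

Call:
servo_tool([
  {"wz": 6.87},
  {"wz": 6.87},
  {"wz": 6.87},
  {"wz": 6.87},
  {"wz": 6.87},
  {"x": 16,"y": -32},
  {"x": 16,"y": -32},
  {"x": 16,"y": -32},
  {"x": 16,"y": -32},
  {"x": 16,"y": -32},
])

```text
$.moves[0]: bad value
```

Call:
servo_tool([
  {"x": 16,"y": -32},
  {"x": 16,"y": -32},
  {"x": 16,"y": -32},
  {"x": 16,"y": -32},
  {"x": 16,"y": -32},
  {"x": 16,"y": -32},
  {"x": 16,"y": -32},
  {"x": 16,"y": -32},
  {"x": 16,"y": -32},
  {"x": 16,"y": -32},
])

```text
$.moves[0]: bad value
```

```bash
python3 - <<'E'
from h import *
f=grab_frame('wrist'); cv2.imwrite('pics/w1.png',f['img'][:,:,::-1]); print(f['fovy'],f['D'],f['eye'],get_state()['time_s'])
plan(.6545,.0478,.055,-8.8)
for n,p in (('jar',(.6545,.0478,.092)),('wheel',(.645,-.0295,.046)),('tin',(.56,-.0154,.1)),('tube',(.627,-.118,.107))): print(n,proj(f,[p]))
E
```

```text
63.88124133184772 [-0.05970146  0.          0.          0.          0.        ] [ 0.32235269 -0.48200078  0.37513548] 0.95
yaw now 25.55 tilt 0.00 | wz 34.35 | x 315.1 y -622.1 z 176.3
jar [[2670.78563888 4434.53698515]]
wheel [[285.31791531 221.85896834]]
tin [[528.31809831 587.16282151]]
tube [[476.4640978  704.13073196]]
```

View pics/w1.png

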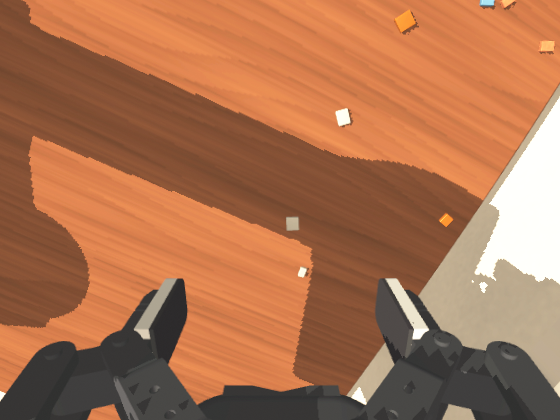

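The moves were refused because every row needs all fields. The wrist picture shows only bare table, with the fingers at (160,330) and (405,330).

Call:
servo_tool([
  {"hand": 0,"x": 0,"y": 0,"z": 0,"wx": 0,"wy": 0,"wz": 6.87},
  {"hand": 0,"x": 0,"y": 0,"z": 0,"wx": 0,"wy": 0,"wz": 6.87},
  {"hand": 0,"x": 0,"y": 0,"z": 0,"wx": 0,"wy": 0,"wz": 6.87},
  {"hand": 0,"x": 0,"y": 0,"z": 0,"wx": 0,"wy": 0,"wz": 6.87},
  {"hand": 0,"x": 0,"y": 0,"z": 0,"wx": 0,"wy": 0,"wz": 6.87},
  {"hand": 0,"x": 16,"y": -32,"z": 0,"wx": 0,"wy": 0,"wz": 0},
  {"hand": 0,"x": 16,"y": -32,"z": 0,"wx": 0,"wy": 0,"wz": 0},
  {"hand": 0,"x": 16,"y": -32,"z": 0,"wx": 0,"wy": 0,"wz": 0},
  {"hand": 0,"x": 16,"y": -32,"z": 0,"wx": 0,"wy": 0,"wz": 0},
  {"hand": 0,"x": 16,"y": -32,"z": 0,"wx": 0,"wy": 0,"wz": 0},
])

```text
time_s: 1.78
position: [0.352, -0.3715, 0.2314]
tool_rot: [3.132, -0.242, 0.0]
wrist_force: [1.3, -0.7, -0.8]
grip_width: 0.0854
finger_force: 0.0
```

Call:
servo_tool([
  {"hand": 0,"x": 16,"y": -32,"z": 0,"wx": 0,"wy": 0,"wz": 0},
  {"hand": 0,"x": 16,"y": -32,"z": 0,"wx": 0,"wy": 0,"wz": 0},
  {"hand": 0,"x": 16,"y": -32,"z": 0,"wx": 0,"wy": 0,"wz": 0},
  {"hand": 0,"x": 16,"y": -32,"z": 0,"wx": 0,"wy": 0,"wz": 0},
  {"hand": 0,"x": 16,"y": -32,"z": 0,"wx": 0,"wy": 0,"wz": 0},
  {"hand": 0,"x": 16,"y": -32,"z": 0,"wx": 0,"wy": 0,"wz": 0},
  {"hand": 0,"x": 16,"y": -32,"z": 0,"wx": 0,"wy": 0,"wz": 0},
  {"hand": 0,"x": 0,"y": 0,"z": 0,"wx": 0,"wy": 0,"wz": 0},
])

```text
time_s: 2.45
position: [0.4989, -0.1643, 0.2313]
tool_rot: [-3.131, 0.235, -0.001]
wrist_force: [1.4, -0.5, -0.5]
grip_width: 0.0852
finger_force: 0.0
```

```bash
python3 - <<'E'
from h import *
f=grab_frame('wrist'); cv2.imwrite('pics/w2.png',f['img'][:,:,::-1]); print(f['eye'],get_state()['time_s'])
plan(.6545,.0478,.055,-8.8)
for n,p in (('jar',(.6545,.0478,.092)),('wheel',(.645,-.0295,.046)),('tin',(.56,-.0154,.1)),('tube',(.627,-.118,.107))): print(n,proj(f,[p]).round(0))
E
```

```text
[ 0.58039438 -0.1762019   0.37523777] 2.5
yaw now -8.58 tilt 0.03 | wz 0.22 | x 122.2 y -235.5 z 176.2
jar [[-7. 53.]]
wheel [[111.  52.]]
tin [[ 93. 156.]]
tube [[193.  46.]]
```

View pics/w2.png

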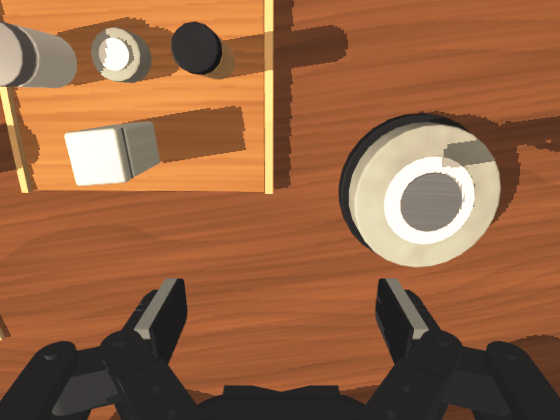

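The wrist view shows the jar at (5,55), the wheel at (116,54), the tube at (197,48), the tin top at (97,158) and the lap plate at (430,200). All agree with the estimates to within about 5 px. Going on to the jar.

Call:
servo_tool([
  {"hand": 0,"x": 15.3,"y": -29.4,"z": 0,"wx": 0,"wy": 0,"wz": 0.2},
  {"hand": 0,"x": 15.3,"y": -29.4,"z": 0,"wx": 0,"wy": 0,"wz": 0},
  {"hand": 0,"x": 15.3,"y": -29.4,"z": 0,"wx": 0,"wy": 0,"wz": 0},
  {"hand": 0,"x": 15.3,"y": -29.4,"z": 0,"wx": 0,"wy": 0,"wz": 0},
  {"hand": 0,"x": 15.3,"y": -29.4,"z": 0,"wx": 0,"wy": 0,"wz": 0},
  {"hand": 0,"x": 15.3,"y": -29.4,"z": 0,"wx": 0,"wy": 0,"wz": 0},
  {"hand": 0,"x": 15.3,"y": -29.4,"z": 0,"wx": 0,"wy": 0,"wz": 0},
  {"hand": 0,"x": 15.3,"y": -29.4,"z": 0,"wx": 0,"wy": 0,"wz": 0},
  {"hand": 0,"x": 0,"y": 0,"z": 0,"wx": 0,"wy": 0,"wz": 0},
])

```text
time_s: 3.25
position: [0.656, 0.0478, 0.2303]
tool_rot: [-3.131, 0.243, 0.001]
wrist_force: [-0.5, 0.2, -0.0]
grip_width: 0.0853
finger_force: 0.0
```

```bash
cat >> h.py <<'E'
DIM=dict(jar_center=(.052,.08),tin_center=(.046,.088),tube_center=(.036,.095),wheel_center=(.048,.034))
def wfit(f,n,p,z0=.012,yaw=-.0815):
    """fit thing n in the picture f near p; returns x,y(,yaw)"""
    d,h=DIM[n]; u=proj(f,[[*p,z0+h]])[0]
    ms=[m for m in masks_of(f,n) if np.hypot((m['rect'][0]+m['rect'][2])/2-u[0],(m['rect'][1]+m['rect'][3])/2-u[1])<45]
    if not ms: print(n,'none near',u); return
    m=ms[0]['mask'].astype(np.float32)
    if n[:3]=='tin': q,c=fit([(f,m)],lambda q:box(q[0],q[1],q[2],z0,d,d,h),[*p,yaw],[.01,.01,.1])
    else: q,c=fit([(f,m)],lambda q:cyl(q[0],q[1],z0,d,h),p,[.01,.01])
    print(n,'p%.2f'%ms[0]['p'],q.round(4),'miss %.3f'%c,[int(v) for v in ms[0]['rect']]); return q
E
python3 - <<'E'
from h import *
f=grab_frame('wrist'); cv2.imwrite('pics/w3.png',f['img'][:,:,::-1]); s=get_state(); print(s['time_s'],s['position'])
for n,p in (('jar_center',(.6545,.0478)),('wheel_center',(.645,-.0295)),('tube_center',(.627,-.118))): wfit(f,n,p)
plan(.6545,.0478,.055,-8.8)
E
```

```text
3.3 [0.65490079 0.04586439 0.23040901]
jar_center p0.96 [0.654 0.048] miss 0.027 [252, 156, 311, 227]
wheel_center p0.80 [ 0.6442 -0.0307] miss 0.073 [332, 155, 382, 205]
tube_center p0.60 [ 0.6252 -0.1197] miss 0.030 [417, 163, 502, 226]
yaw now -9.05 tilt 0.03 | wz -0.25 | x 0.1 y -4.5 z 176.2
```

View pics/w3.png

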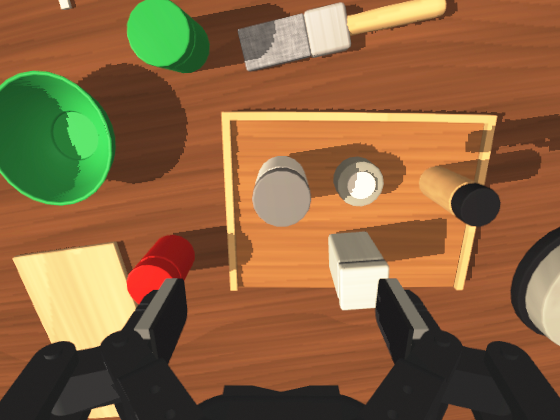

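The jar is centred at (281,192), between the finger columns 160 and 405. The wheel is at (358,183), the tube at (475,202) and the tin at (358,270). Pose readings scatter, so I'll check whether that is noise before descending.

```bash
python3 - <<'E'
from h import *
for i in range(8):
    grab_frame('top'); s=get_state(); r=R.from_rotvec(s['tool_rot']).as_matrix()
    print((s['position']*1e3).round(1),np.degrees(np.arctan2(r[1,0],r[0,0])).round(2),s['joint_pos'].round(4),s['dq'].round(3)[:2])
E
```

```text
[653.7  43.2 231.5] -9.08 [-5.1400e-02  3.1870e-01  1.2314e+00 -2.0000e-04  1.5915e+00  1.6778e+00] [-0.001 -0.005]
[653.7  43.2 231.6] -9.08 [-5.1400e-02  3.1850e-01  1.2313e+00 -1.0000e-04  1.5915e+00  1.6779e+00] [ 0.002 -0.002]
[653.7  43.3 231.7] -9.09 [-0.0513  0.3185  1.2312 -0.      1.5915  1.6781] [0.003 0.001]
[653.8  43.5 231.7] -9.08 [-5.1100e-02  3.1860e-01  1.2311e+00  1.0000e-04  1.5915e+00  1.6782e+00] [0.006 0.001]
[653.8  43.7 231.7] -9.07 [-5.0800e-02  3.1880e-01  1.2309e+00  1.0000e-04  1.5915e+00  1.6782e+00] [0.006 0.004]
[653.9  43.9 231.6] -9.06 [-5.0500e-02  3.1900e-01  1.2308e+00  1.0000e-04  1.5914e+00  1.6783e+00] [0.007 0.005]
[653.9  44.  231.5] -9.04 [-5.0300e-02  3.1910e-01  1.2307e+00  1.0000e-04  1.5915e+00  1.6783e+00] [0.004 0.002]
[654.   44.1 231.5] -9.03 [-5.0100e-02  3.1930e-01  1.2306e+00  1.0000e-04  1.5915e+00  1.6784e+00] [0.004 0.003]
```

Call:
servo_tool([
  {"hand": 0,"x": 0,"y": -3.8,"z": 20,"wx": 0,"wy": 0,"wz": 0},
  {"hand": 0,"x": 0,"y": 0,"z": 25,"wx": 0,"wy": 0,"wz": 0},
  {"hand": 0,"x": 0,"y": 0,"z": 25,"wx": 0,"wy": 0,"wz": 0},
  {"hand": 0,"x": 0,"y": 0,"z": 25,"wx": 0,"wy": 0,"wz": 0},
  {"hand": 0,"x": 0,"y": 0,"z": 25,"wx": 0,"wy": 0,"wz": 0},
  {"hand": 0,"x": 0,"y": 0,"z": 25,"wx": 0,"wy": 0,"wz": 0},
  {"hand": 0,"x": 0,"y": 0,"z": 20,"wx": 0,"wy": 0,"wz": 0},
  {"hand": 0,"x": 0,"y": 0,"z": 11,"wx": 0,"wy": 0,"wz": 0},
  {"hand": 0,"x": 0,"y": 0,"z": 0,"wx": 0,"wy": 0,"wz": 0},
  {"hand": 0,"x": 0,"y": 0,"z": 0,"wx": 0,"wy": 0,"wz": 0},
])

```text
time_s: 4.68
position: [0.6548, 0.0482, 0.0558]
tool_rot: [-3.132, 0.247, 0.0]
wrist_force: [0.3, -0.2, 0.7]
grip_width: 0.0856
finger_force: 0.0
```

```bash
python3 - <<'E'
from h import *
for i in range(3): f=grab_frame('wrist')
s=get_state(); print(s['time_s'],s['position'],s['wrist_force'])
wfit(f,'jar_center',(.6545,.0478)); plan(.6543,.048,.055,-8.8)
E
```

```text
4.8333 [0.65542556 0.04821222 0.05698633] [-0.02630089 -0.17534232 -0.35311832]
jar_center none near [283.00561621 324.51186531]
yaw now -9.01 tilt 0.12 | wz -0.21 | x -1.0 y 0.4 z 1.9
```

Call:
servo_tool([
  {"hand": 1,"x": 0,"y": 0,"z": 0,"wx": 0,"wy": 0,"wz": 0},
  {"hand": 1,"x": 0,"y": 0,"z": 0,"wx": 0,"wy": 0,"wz": 0},
  {"hand": 1,"x": 0,"y": 0,"z": 0,"wx": 0,"wy": 0,"wz": 0},
  {"hand": 1,"x": 0,"y": 0,"z": 0,"wx": 0,"wy": 0,"wz": 0},
  {"hand": 1,"x": 0,"y": 0,"z": 0,"wx": 0,"wy": 0,"wz": 0},
  {"hand": 1,"x": 0,"y": 0,"z": 0,"wx": 0,"wy": 0,"wz": 0},
  {"hand": 1,"x": 0,"y": 0,"z": 0,"wx": 0,"wy": 0,"wz": 0},
  {"hand": 1,"x": 0,"y": 0,"z": 0,"wx": 0,"wy": 0,"wz": 0},
  {"hand": 1,"x": 0,"y": 0,"z": 0,"wx": 0,"wy": 0,"wz": 0},
  {"hand": 1,"x": 0,"y": 0,"z": 0,"wx": 0,"wy": 0,"wz": 0},
])

```text
time_s: 5.72
position: [0.655, 0.0483, 0.056]
tool_rot: [-3.132, 0.247, -0.001]
wrist_force: [-0.9, 0.8, 6.2]
grip_width: 0.0508
finger_force: 62.3
```

Call:
servo_tool([
  {"hand": 1,"x": 0,"y": 0,"z": -8,"wx": 0,"wy": 0,"wz": 0},
  {"hand": 1,"x": 0,"y": 0,"z": -17,"wx": 0,"wy": 0,"wz": 0},
  {"hand": 1,"x": 0,"y": 0,"z": -25,"wx": 0,"wy": 0,"wz": 0},
  {"hand": 1,"x": 0,"y": 0,"z": -25,"wx": 0,"wy": 0,"wz": 0},
  {"hand": 1,"x": 0,"y": 0,"z": -25,"wx": 0,"wy": 0,"wz": 0},
  {"hand": 1,"x": 0,"y": 0,"z": -20,"wx": 0,"wy": 0,"wz": 0},
  {"hand": 1,"x": 0,"y": 0,"z": 0,"wx": 0,"wy": 0,"wz": 0},
])

```text
time_s: 6.3
position: [0.6559, 0.0482, 0.1805]
tool_rot: [-3.132, 0.247, -0.01]
wrist_force: [0.3, 1.2, 0.0]
grip_width: 0.0509
finger_force: 62.5
```

Call:
servo_tool([
  {"hand": 1,"x": -7.6,"y": -13,"z": 0,"wx": 0,"wy": 0,"wz": 0},
  {"hand": 1,"x": -17.1,"y": -29.4,"z": 0,"wx": 0,"wy": 0,"wz": 0},
  {"hand": 1,"x": -17.1,"y": -29.4,"z": 0,"wx": 0,"wy": 0,"wz": 0},
  {"hand": 1,"x": -17.1,"y": -29.4,"z": 0,"wx": 0,"wy": 0,"wz": 0},
  {"hand": 1,"x": -17.1,"y": -29.4,"z": 0,"wx": 0,"wy": 0,"wz": 0},
  {"hand": 1,"x": -17.1,"y": -29.4,"z": 0,"wx": 0,"wy": 0,"wz": 0},
  {"hand": 1,"x": -17.1,"y": -29.4,"z": 0,"wx": 0,"wy": 0,"wz": 0},
  {"hand": 1,"x": -17.1,"y": -29.4,"z": 0,"wx": 0,"wy": 0,"wz": 0},
  {"hand": 1,"x": -17.1,"y": -29.4,"z": 0,"wx": 0,"wy": 0,"wz": 0},
  {"hand": 1,"x": -8.3,"y": -13,"z": 0,"wx": 0,"wy": 0,"wz": 0},
])

```text
time_s: 7.13
position: [0.5423, 0.3337, 0.1746]
tool_rot: [-3.132, 0.243, 0.003]
wrist_force: [0.3, 1.0, -1.2]
grip_width: 0.0507
finger_force: 62.7
```

Call:
servo_tool([
  {"hand": 1,"x": 0,"y": 0,"z": 20,"wx": 0,"wy": 0,"wz": 0},
  {"hand": 1,"x": 0,"y": 0,"z": 25,"wx": 0,"wy": 0,"wz": 0},
  {"hand": 1,"x": 0,"y": 0,"z": 25,"wx": 0,"wy": 0,"wz": 0},
  {"hand": 1,"x": 0,"y": 0,"z": 20,"wx": 0,"wy": 0,"wz": 0},
  {"hand": 1,"x": 0,"y": 0,"z": 10,"wx": 0,"wy": 0,"wz": 0},
  {"hand": 1,"x": 0,"y": 0,"z": 8,"wx": 0,"wy": 0,"wz": 0},
  {"hand": 1,"x": 0,"y": 0,"z": 5,"wx": 0,"wy": 0,"wz": 0},
  {"hand": 1,"x": 0,"y": 0,"z": 0,"wx": 0,"wy": 0,"wz": 0},
  {"hand": 1,"x": 0,"y": 0,"z": 0,"wx": 0,"wy": 0,"wz": 0},
  {"hand": 1,"x": 0,"y": 0,"z": 0,"wx": 0,"wy": 0,"wz": 0},
])

```text
time_s: 7.97
position: [0.5452, 0.3303, 0.0635]
tool_rot: [-3.131, 0.247, -0.002]
wrist_force: [0.3, 0.3, -1.6]
grip_width: 0.0504
finger_force: 62.6
```

```bash
python3 - <<'E'
from h import *
for i in range(2): f=grab_frame('top')
s=get_state(); print(s['time_s'],s['position'],s['wrist_force']); plan(.545,.33,.0525)
print(proj(f,[[*s['position'][:2],.088]]))
f=grab_frame('scene'); u=proj(f,[[*s['position'][:2],.05]])[0]; a,b=[int(v) for v in u]
i=f['img'][max(b-90,0):b+90,max(a-120,0):a+120,::-1]; cv2.imwrite('pics/s1.png',cv2.resize(i,None,fx=3,fy=3))
E
```

```text
8.0667 [0.54509864 0.33032023 0.06329465] [ 0.54630491  0.35605696 -0.71736133]
yaw now -9.01 tilt 0.08 | wz 0.00 | x -0.0 y 0.3 z 10.8
[[134.04656198 243.93205526]]
```

View pics/s1.png

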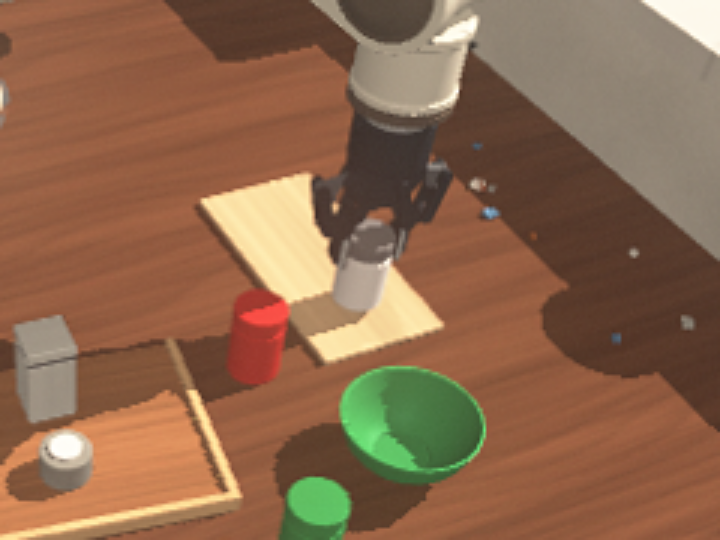

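The jar is held upright over the board, with its base at about (360,300). Now lowering it the last 11 mm.

Call:
servo_tool([
  {"hand": 1,"x": 0,"y": 0,"z": 4,"wx": 0,"wy": 0,"wz": 0},
  {"hand": 1,"x": 0,"y": 0,"z": 3,"wx": 0,"wy": 0,"wz": 0},
  {"hand": 1,"x": 0,"y": 0,"z": 2,"wx": 0,"wy": 0,"wz": 0},
  {"hand": 1,"x": 0,"y": 0,"z": 1,"wx": 0,"wy": 0,"wz": 0},
  {"hand": 1,"x": 0,"y": 0,"z": 0,"wx": 0,"wy": 0,"wz": 0},
  {"hand": 1,"x": 0,"y": 0,"z": 0,"wx": 0,"wy": 0,"wz": 0},
  {"hand": 1,"x": 0,"y": 0,"z": 0,"wx": 0,"wy": 0,"wz": 0},
  {"hand": 1,"x": 0,"y": 0,"z": 0,"wx": 0,"wy": 0,"wz": 0},
])

```text
time_s: 8.78
position: [0.5447, 0.3302, 0.0523]
tool_rot: [-3.132, 0.247, 0.0]
wrist_force: [-0.8, 0.5, -1.5]
grip_width: 0.0513
finger_force: 62.7
```

Call:
servo_tool([
  {"hand": 1,"x": 0,"y": 0,"z": 1,"wx": 0,"wy": 0,"wz": 0},
  {"hand": 1,"x": 0,"y": 0,"z": 0,"wx": 0,"wy": 0,"wz": 0},
  {"hand": 1,"x": 0,"y": 0,"z": 0,"wx": 0,"wy": 0,"wz": 0},
  {"hand": 1,"x": 0,"y": 0,"z": 0,"wx": 0,"wy": 0,"wz": 0},
])

```text
time_s: 9.12
position: [0.5449, 0.3302, 0.052]
tool_rot: [-3.132, 0.247, -0.001]
wrist_force: [-2.9, -2.3, 6.3]
grip_width: 0.0504
finger_force: 63.4
```

Call:
servo_tool([
  {"hand": 0,"x": 0,"y": 0,"z": 0,"wx": 0,"wy": 0,"wz": 0},
  {"hand": 0,"x": 0,"y": 0,"z": 0,"wx": 0,"wy": 0,"wz": 0},
  {"hand": 0,"x": 0,"y": 0,"z": 0,"wx": 0,"wy": 0,"wz": 0},
  {"hand": 0,"x": 0,"y": 0,"z": 0,"wx": 0,"wy": 0,"wz": 0},
  {"hand": 0,"x": 0,"y": 0,"z": -10,"wx": 0,"wy": 0,"wz": 0},
  {"hand": 0,"x": 0,"y": 0,"z": -25,"wx": 0,"wy": 0,"wz": 0},
  {"hand": 0,"x": 0,"y": 0,"z": -30,"wx": 0,"wy": 0,"wz": 0},
  {"hand": 0,"x": 0,"y": 0,"z": -30,"wx": 0,"wy": 0,"wz": 0},
  {"hand": 0,"x": 0,"y": 0,"z": -30,"wx": 0,"wy": 0,"wz": 0},
  {"hand": 0,"x": 0,"y": 0,"z": 0,"wx": 0,"wy": 0,"wz": 0},
])

```text
time_s: 9.95
position: [0.5464, 0.331, 0.1837]
tool_rot: [-3.128, 0.246, -0.012]
wrist_force: [1.2, 0.0, 1.8]
grip_width: 0.0854
finger_force: 0.0
```

Call:
servo_tool([
  {"hand": 0,"x": 6.9,"y": 33.9,"z": 0,"wx": 0,"wy": 0,"wz": 0},
  {"hand": 0,"x": 6.9,"y": 33.9,"z": 0,"wx": 0,"wy": 0,"wz": 0},
  {"hand": 0,"x": 6.9,"y": 33.9,"z": 0,"wx": 0,"wy": 0,"wz": 0},
  {"hand": 0,"x": 6.9,"y": 33.9,"z": 0,"wx": 0,"wy": 0,"wz": 0},
  {"hand": 0,"x": 6.9,"y": 33.9,"z": 0,"wx": 0,"wy": 0,"wz": 0},
  {"hand": 0,"x": 6.9,"y": 33.9,"z": 0,"wx": 0,"wy": 0,"wz": 0},
  {"hand": 0,"x": 6.9,"y": 33.9,"z": 0,"wx": 0,"wy": 0,"wz": 0},
  {"hand": 0,"x": 6.9,"y": 33.9,"z": 0,"wx": 0,"wy": 0,"wz": -4.1},
  {"hand": 0,"x": 6.9,"y": 33.9,"z": 0,"wx": 0,"wy": 0,"wz": 0},
  {"hand": 0,"x": 6.9,"y": 33.9,"z": 0,"wx": 0,"wy": 0,"wz": 0},
])

```text
time_s: 10.78
position: [0.5646, -0.0168, 0.1771]
tool_rot: [-3.139, 0.134, -0.001]
wrist_force: [0.8, 0.8, -0.1]
grip_width: 0.0854
finger_force: 0.0
```

```bash
python3 - <<'E'
from h import *
for i in range(10): f=grab_frame('wrist')
s=get_state(); print(s['time_s'],s['position'],s['grip_width'])
q=wfit(f,'tin_center',(.56,-.0155)); wfit(f,'wheel_center',(.645,-.0295)); wfit(f,'tube_center',(.6263,-.119))
plan(.56,-.0155,.061,-4.9)
t=grab_frame('top'); wfit(t,'jar_center',(.545,.33),z0=.008)
cv2.imwrite('pics/w4.png',f['img'][:,:,::-1])
E
```

```text
11.2833 [ 0.56470537 -0.01420059  0.17642453] 0.0855478736234139
tin_center p0.71 [ 0.558  -0.0159 -0.0803] miss 0.053 [250, 171, 320, 260]
wheel_center p0.87 [ 0.6431 -0.031 ] miss 0.056 [265, 70, 324, 131]
tube_center p0.91 [ 0.6256 -0.1186] miss 0.035 [374, 92, 470, 147]
yaw now -4.87 tilt 0.01 | wz 0.03 | x -4.6 y 1.3 z 115.3
jar_center p0.81 [0.5464 0.3305] miss 0.055 [123, 236, 156, 256]
```

View pics/w4.png

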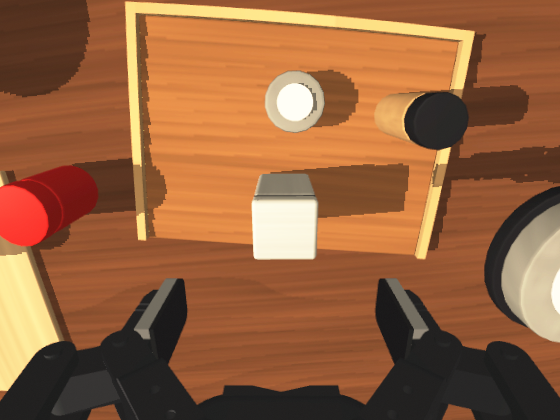

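The tin top is at (284,228), square to the fingers. The wheel is at (295,101) and the tube cap at (436,120). Descending on the tin.

Call:
servo_tool([
  {"hand": 0,"x": -5.4,"y": 1.5,"z": 15,"wx": 0,"wy": 0,"wz": 0},
  {"hand": 0,"x": 0,"y": 0,"z": 20,"wx": 0,"wy": 0,"wz": 0},
  {"hand": 0,"x": 0,"y": 0,"z": 20,"wx": 0,"wy": 0,"wz": 0},
  {"hand": 0,"x": 0,"y": 0,"z": 20,"wx": 0,"wy": 0,"wz": 0},
  {"hand": 0,"x": 0,"y": 0,"z": 20,"wx": 0,"wy": 0,"wz": 0},
  {"hand": 0,"x": 0,"y": 0,"z": 15,"wx": 0,"wy": 0,"wz": 0},
  {"hand": 0,"x": 0,"y": 0,"z": 5,"wx": 0,"wy": 0,"wz": 0},
  {"hand": 0,"x": 0,"y": 0,"z": 0,"wx": 0,"wy": 0,"wz": 0},
  {"hand": 0,"x": 0,"y": 0,"z": 0,"wx": 0,"wy": 0,"wz": 0},
  {"hand": 0,"x": 0,"y": 0,"z": 0,"wx": 0,"wy": 0,"wz": 0},
])

```text
time_s: 12.37
position: [0.5598, -0.0162, 0.0625]
tool_rot: [3.139, -0.134, 0.002]
wrist_force: [-0.0, -0.1, -0.9]
grip_width: 0.0853
finger_force: 0.0
```

Call:
servo_tool([
  {"hand": 1,"x": 0,"y": 0,"z": 0,"wx": 0,"wy": 0,"wz": 0},
  {"hand": 1,"x": 0,"y": 0,"z": 0,"wx": 0,"wy": 0,"wz": 0},
  {"hand": 1,"x": 0,"y": 0,"z": 0,"wx": 0,"wy": 0,"wz": 0},
  {"hand": 1,"x": 0,"y": 0,"z": 0,"wx": 0,"wy": 0,"wz": 0},
  {"hand": 1,"x": 0,"y": 0,"z": 0,"wx": 0,"wy": 0,"wz": 0},
  {"hand": 1,"x": 0,"y": 0,"z": 0,"wx": 0,"wy": 0,"wz": 0},
  {"hand": 1,"x": 0,"y": 0,"z": 0,"wx": 0,"wy": 0,"wz": 0},
  {"hand": 1,"x": 0,"y": 0,"z": 0,"wx": 0,"wy": 0,"wz": 0},
])

```text
time_s: 13.03
position: [0.5596, -0.0162, 0.0619]
tool_rot: [3.139, -0.134, 0.001]
wrist_force: [-0.4, -0.1, 5.5]
grip_width: 0.0454
finger_force: 62.1
```

```bash
python3 - <<'E'
from h import *
grab_frame('top'); s=get_state(); print(s['time_s'],s['position'],s['wrist_force'],s['grip_width']); plan(.465,.33,.18)
E
```

```text
13.0833 [ 0.55953943 -0.01619028  0.06190867] [-1.16267647 -0.68991563  5.96584308] 0.04522180025915786
yaw now -4.91 tilt 0.05 | wz 0.00 | x -123.8 y -336.8 z -118.1
```

Call:
servo_tool([
  {"hand": 1,"x": 0,"y": 0,"z": -8,"wx": 0,"wy": 0,"wz": 0},
  {"hand": 1,"x": 0,"y": 0,"z": -20,"wx": 0,"wy": 0,"wz": 0},
  {"hand": 1,"x": 0,"y": 0,"z": -25,"wx": 0,"wy": 0,"wz": 0},
  {"hand": 1,"x": 0,"y": 0,"z": -25,"wx": 0,"wy": 0,"wz": 0},
  {"hand": 1,"x": 0,"y": 0,"z": -25,"wx": 0,"wy": 0,"wz": 0},
  {"hand": 1,"x": 0,"y": 0,"z": -15,"wx": 0,"wy": 0,"wz": 0},
  {"hand": 1,"x": 0,"y": 0,"z": 0,"wx": 0,"wy": 0,"wz": 0},
])

```text
time_s: 13.67
position: [0.5603, -0.0163, 0.1833]
tool_rot: [3.138, -0.134, 0.008]
wrist_force: [0.1, 0.6, -0.7]
grip_width: 0.0456
finger_force: 61.6
```

Call:
servo_tool([
  {"hand": 1,"x": -7.8,"y": -20.8,"z": 0,"wx": 0,"wy": 0,"wz": 0},
  {"hand": 1,"x": -13.7,"y": -37.5,"z": 0,"wx": 0,"wy": 0,"wz": 0},
  {"hand": 1,"x": -13.7,"y": -37.5,"z": 0,"wx": 0,"wy": 0,"wz": 0},
  {"hand": 1,"x": -13.7,"y": -37.5,"z": 0,"wx": 0,"wy": 0,"wz": 0},
  {"hand": 1,"x": -13.7,"y": -37.5,"z": 0,"wx": 0,"wy": 0,"wz": 0},
  {"hand": 1,"x": -13.7,"y": -37.5,"z": 0,"wx": 0,"wy": 0,"wz": 0},
  {"hand": 1,"x": -13.7,"y": -37.5,"z": 0,"wx": 0,"wy": 0,"wz": 0},
  {"hand": 1,"x": -13.7,"y": -37.5,"z": 0,"wx": 0,"wy": 0,"wz": 0},
  {"hand": 1,"x": -13.7,"y": -37.5,"z": 0,"wx": 0,"wy": 0,"wz": 0},
  {"hand": 1,"x": -6.4,"y": -16,"z": 0,"wx": 0,"wy": 0,"wz": 0},
])

```text
time_s: 14.5
position: [0.4627, 0.3337, 0.1785]
tool_rot: [-3.138, 0.131, 0.002]
wrist_force: [0.8, 0.7, -2.7]
grip_width: 0.0451
finger_force: 62.1
```

Call:
servo_tool([
  {"hand": 1,"x": 0,"y": 0,"z": 0,"wx": 0,"wy": 0,"wz": 0},
  {"hand": 1,"x": 0,"y": 0,"z": 20,"wx": 0,"wy": 0,"wz": 0},
  {"hand": 1,"x": 0,"y": 0,"z": 25,"wx": 0,"wy": 0,"wz": 0},
  {"hand": 1,"x": 0,"y": 0,"z": 25,"wx": 0,"wy": 0,"wz": 0},
  {"hand": 1,"x": 0,"y": 0,"z": 20,"wx": 0,"wy": 0,"wz": 0},
  {"hand": 1,"x": 0,"y": 0,"z": 14,"wx": 0,"wy": 0,"wz": 0},
  {"hand": 1,"x": 0,"y": 0,"z": 8,"wx": 0,"wy": 0,"wz": 0},
  {"hand": 1,"x": 0,"y": 0,"z": 0,"wx": 0,"wy": 0,"wz": 0},
  {"hand": 1,"x": 0,"y": 0,"z": 0,"wx": 0,"wy": 0,"wz": 0},
  {"hand": 1,"x": 0,"y": 0,"z": 0,"wx": 0,"wy": 0,"wz": 0},
])

```text
time_s: 15.33
position: [0.4652, 0.3301, 0.0683]
tool_rot: [-3.138, 0.135, -0.002]
wrist_force: [0.2, 0.3, -1.3]
grip_width: 0.0454
finger_force: 62.0
```

Call:
servo_tool([
  {"hand": 1,"x": 0,"y": 0,"z": 4,"wx": 0,"wy": 0,"wz": 0},
  {"hand": 1,"x": 0,"y": 0,"z": 3,"wx": 0,"wy": 0,"wz": 0},
  {"hand": 1,"x": 0,"y": 0,"z": 2,"wx": 0,"wy": 0,"wz": 0},
  {"hand": 1,"x": 0,"y": 0,"z": 1,"wx": 0,"wy": 0,"wz": 0},
  {"hand": 1,"x": 0,"y": 0,"z": 0,"wx": 0,"wy": 0,"wz": 0},
  {"hand": 1,"x": 0,"y": 0,"z": 0,"wx": 0,"wy": 0,"wz": 0},
  {"hand": 1,"x": 0,"y": 0,"z": 0,"wx": 0,"wy": 0,"wz": 0},
  {"hand": 1,"x": 0,"y": 0,"z": 0,"wx": 0,"wy": 0,"wz": 0},
])

```text
time_s: 16.0
position: [0.4648, 0.3301, 0.0579]
tool_rot: [-3.139, 0.134, -0.001]
wrist_force: [-2.1, -1.7, 7.1]
grip_width: 0.0455
finger_force: 62.8
```

Call:
servo_tool([
  {"hand": 0,"x": 0,"y": 0,"z": 0,"wx": 0,"wy": 0,"wz": 0},
  {"hand": 0,"x": 0,"y": 0,"z": 0,"wx": 0,"wy": 0,"wz": 0},
  {"hand": 0,"x": 0,"y": 0,"z": 0,"wx": 0,"wy": 0,"wz": 0},
  {"hand": 0,"x": 0,"y": 0,"z": 0,"wx": 0,"wy": 0,"wz": 0},
  {"hand": 0,"x": 0,"y": 0,"z": -10,"wx": 0,"wy": 0,"wz": 0},
  {"hand": 0,"x": 0,"y": 0,"z": -25,"wx": 0,"wy": 0,"wz": 0},
  {"hand": 0,"x": 0,"y": 0,"z": -30,"wx": 0,"wy": 0,"wz": 0},
  {"hand": 0,"x": 0,"y": 0,"z": -30,"wx": 0,"wy": 0,"wz": 0},
  {"hand": 0,"x": 0,"y": 0,"z": -30,"wx": 0,"wy": 0,"wz": 0},
  {"hand": 0,"x": 0,"y": 0,"z": 0,"wx": 0,"wy": 0,"wz": 0},
])

```text
time_s: 16.83
position: [0.4663, 0.331, 0.1893]
tool_rot: [-3.134, 0.134, -0.011]
wrist_force: [1.4, 0.1, 1.2]
grip_width: 0.0853
finger_force: 0.0
```

Call:
servo_tool([
  {"hand": 0,"x": 15.3,"y": 33.3,"z": 0,"wx": 0,"wy": 0,"wz": 0},
  {"hand": 0,"x": 15.3,"y": 33.3,"z": 0,"wx": 0,"wy": 0,"wz": 0},
  {"hand": 0,"x": 15.3,"y": 33.3,"z": 0,"wx": 0,"wy": 0,"wz": 0},
  {"hand": 0,"x": 15.3,"y": 33.3,"z": 0,"wx": 0,"wy": 0,"wz": 0},
  {"hand": 0,"x": 15.3,"y": 33.3,"z": 0,"wx": 0,"wy": 0,"wz": 0},
  {"hand": 0,"x": 15.3,"y": 33.3,"z": 0,"wx": 0,"wy": 0,"wz": 0},
  {"hand": 0,"x": 15.3,"y": 33.3,"z": 0,"wx": 0,"wy": 0,"wz": 0},
  {"hand": 0,"x": 15.3,"y": 33.3,"z": 0,"wx": 0,"wy": 0,"wz": 0},
  {"hand": 0,"x": 15.3,"y": 33.3,"z": 0,"wx": 0,"wy": 0,"wz": 0},
  {"hand": 0,"x": 15.3,"y": 33.3,"z": 0,"wx": 0,"wy": 0,"wz": 0},
])

```text
time_s: 17.67
position: [0.5889, -0.0167, 0.183]
tool_rot: [-3.139, 0.135, -0.001]
wrist_force: [0.9, 1.7, -0.2]
grip_width: 0.0851
finger_force: 0.0
```

Call:
servo_tool([
  {"hand": 0,"x": 15.3,"y": 33.3,"z": 0,"wx": 0,"wy": 0,"wz": 0},
  {"hand": 0,"x": 15.3,"y": 33.3,"z": 0,"wx": 0,"wy": 0,"wz": 0},
  {"hand": 0,"x": 15.3,"y": 33.3,"z": 0,"wx": 0,"wy": 0,"wz": 0},
  {"hand": 0,"x": 0,"y": 0,"z": 0,"wx": 0,"wy": 0,"wz": 0},
  {"hand": 0,"x": 0,"y": 0,"z": 0,"wx": 0,"wy": 0,"wz": 0},
])

```text
time_s: 18.08
position: [0.626, -0.1201, 0.1822]
tool_rot: [-3.138, 0.139, 0.001]
wrist_force: [-0.3, 0.2, 0.3]
grip_width: 0.0854
finger_force: 0.0
```

```bash
python3 - <<'E'
from h import *
for i in range(6): f=grab_frame('wrist')
s=get_state(); print(s['time_s'],s['position'],s['grip_width'])
wfit(f,'tube_center',(.6263,-.119)); wfit(f,'wheel_center',(.645,-.0295))
plan(.626,-.1188,.068)
cv2.imwrite('pics/w5.png',f['img'][:,:,::-1])
E
```

```text
18.3833 [ 0.62573658 -0.11727933  0.18272066] 0.08552489763562492
tube_center p0.89 [ 0.6259 -0.1188] miss 0.034 [257, 169, 309, 242]
wheel_center p0.63 [ 0.6432 -0.0319] miss 0.064 [154, 154, 216, 209]
yaw now -4.85 tilt 0.02 | wz 0.00 | x 0.3 y 1.2 z 114.6
```

Call:
servo_tool([
  {"hand": 0,"x": 0.2,"y": 1.3,"z": 15,"wx": 0,"wy": 0,"wz": 0},
  {"hand": 0,"x": 0,"y": 0,"z": 20,"wx": 0,"wy": 0,"wz": 0},
  {"hand": 0,"x": 0,"y": 0,"z": 20,"wx": 0,"wy": 0,"wz": 0},
  {"hand": 0,"x": 0,"y": 0,"z": 20,"wx": 0,"wy": 0,"wz": 0},
  {"hand": 0,"x": 0,"y": 0,"z": 20,"wx": 0,"wy": 0,"wz": 0},
  {"hand": 0,"x": 0,"y": 0,"z": 14,"wx": 0,"wy": 0,"wz": 0},
  {"hand": 0,"x": 0,"y": 0,"z": 5,"wx": 0,"wy": 0,"wz": 0},
  {"hand": 0,"x": 0,"y": 0,"z": 0,"wx": 0,"wy": 0,"wz": 0},
  {"hand": 0,"x": 0,"y": 0,"z": 0,"wx": 0,"wy": 0,"wz": 0},
  {"hand": 0,"x": 0,"y": 0,"z": 0,"wx": 0,"wy": 0,"wz": 0},
])

```text
time_s: 19.32
position: [0.6265, -0.1196, 0.0696]
tool_rot: [3.138, -0.134, 0.003]
wrist_force: [-0.2, 0.1, 0.5]
grip_width: 0.0853
finger_force: 0.0
```

Call:
servo_tool([
  {"hand": 1,"x": 0,"y": 0,"z": 0,"wx": 0,"wy": 0,"wz": 0},
  {"hand": 1,"x": 0,"y": 0,"z": 0,"wx": 0,"wy": 0,"wz": 0},
  {"hand": 1,"x": 0,"y": 0,"z": 0,"wx": 0,"wy": 0,"wz": 0},
  {"hand": 1,"x": 0,"y": 0,"z": 0,"wx": 0,"wy": 0,"wz": 0},
  {"hand": 1,"x": 0,"y": 0,"z": 0,"wx": 0,"wy": 0,"wz": 0},
  {"hand": 1,"x": 0,"y": 0,"z": 0,"wx": 0,"wy": 0,"wz": 0},
  {"hand": 1,"x": 0,"y": 0,"z": 0,"wx": 0,"wy": 0,"wz": 0},
  {"hand": 1,"x": 0,"y": 0,"z": 0,"wx": 0,"wy": 0,"wz": 0},
  {"hand": 1,"x": 0,"y": 0,"z": 0,"wx": 0,"wy": 0,"wz": 0},
  {"hand": 1,"x": 0,"y": 0,"z": 0,"wx": 0,"wy": 0,"wz": 0},
])

```text
time_s: 20.15
position: [0.6261, -0.1197, 0.0688]
tool_rot: [3.139, -0.135, 0.001]
wrist_force: [-1.0, 0.1, 5.0]
grip_width: 0.0352
finger_force: 59.5
```

```bash
python3 - <<'E'
from h import *
grab_frame('top'); s=get_state(); print(s['time_s'],s['position'],s['wrist_force'],s['grip_width']); plan(.385,.33,.188)
E
```

```text
20.2 [ 0.62610079 -0.11966934  0.06872414] [-1.67098948  0.76431308  5.40698985] 0.03497336429764713
yaw now -4.91 tilt 0.03 | wz 0.00 | x -278.7 y -427.4 z -119.3
```

Call:
servo_tool([
  {"hand": 1,"x": 0,"y": 0,"z": -8,"wx": 0,"wy": 0,"wz": 0},
  {"hand": 1,"x": 0,"y": 0,"z": -20,"wx": 0,"wy": 0,"wz": 0},
  {"hand": 1,"x": 0,"y": 0,"z": -25,"wx": 0,"wy": 0,"wz": 0},
  {"hand": 1,"x": 0,"y": 0,"z": -25,"wx": 0,"wy": 0,"wz": 0},
  {"hand": 1,"x": 0,"y": 0,"z": -25,"wx": 0,"wy": 0,"wz": 0},
  {"hand": 1,"x": 0,"y": 0,"z": -16,"wx": 0,"wy": 0,"wz": 0},
  {"hand": 1,"x": 0,"y": 0,"z": 0,"wx": 0,"wy": 0,"wz": 0},
  {"hand": 1,"x": -10,"y": -15.4,"z": 0,"wx": 0,"wy": 0,"wz": 0},
  {"hand": 1,"x": -19.9,"y": -30.5,"z": 0,"wx": 0,"wy": 0,"wz": 0},
  {"hand": 1,"x": -19.9,"y": -30.5,"z": 0,"wx": 0,"wy": 0,"wz": 0},
])

```text
time_s: 21.03
position: [0.5819, -0.039, 0.1861]
tool_rot: [-3.138, 0.137, 0.003]
wrist_force: [1.2, 1.4, -0.7]
grip_width: 0.0347
finger_force: 60.0
```

Call:
servo_tool([
  {"hand": 1,"x": -19.9,"y": -30.5,"z": 0,"wx": 0,"wy": 0,"wz": 0},
  {"hand": 1,"x": -19.9,"y": -30.5,"z": 0,"wx": 0,"wy": 0,"wz": 0},
  {"hand": 1,"x": -19.9,"y": -30.5,"z": 0,"wx": 0,"wy": 0,"wz": 0},
  {"hand": 1,"x": -19.9,"y": -30.5,"z": 0,"wx": 0,"wy": 0,"wz": 0},
  {"hand": 1,"x": -19.9,"y": -30.5,"z": 0,"wx": 0,"wy": 0,"wz": 0},
  {"hand": 1,"x": -19.9,"y": -30.5,"z": 0,"wx": 0,"wy": 0,"wz": 0},
  {"hand": 1,"x": -19.9,"y": -30.5,"z": 0,"wx": 0,"wy": 0,"wz": 0},
  {"hand": 1,"x": -19.9,"y": -30.5,"z": 0,"wx": 0,"wy": 0,"wz": 0},
  {"hand": 1,"x": -19.9,"y": -30.5,"z": 0,"wx": 0,"wy": 0,"wz": 0},
  {"hand": 1,"x": -19.9,"y": -30.5,"z": 0,"wx": 0,"wy": 0,"wz": 0},
])

```text
time_s: 21.87
position: [0.4092, 0.2829, 0.1869]
tool_rot: [3.138, -0.135, -0.001]
wrist_force: [1.0, -0.3, -1.4]
grip_width: 0.0345
finger_force: 60.0
```

Call:
servo_tool([
  {"hand": 1,"x": -19.9,"y": -30.5,"z": 0,"wx": 0,"wy": 0,"wz": 0},
  {"hand": 1,"x": -10,"y": -15.5,"z": 0,"wx": 0,"wy": 0,"wz": 0},
  {"hand": 1,"x": 0,"y": 0,"z": 0,"wx": 0,"wy": 0,"wz": 0},
  {"hand": 1,"x": 0,"y": 0,"z": 0,"wx": 0,"wy": 0,"wz": 0},
  {"hand": 1,"x": 0,"y": 0,"z": 0,"wx": 0,"wy": 0,"wz": 0},
])

```text
time_s: 22.28
position: [0.3848, 0.3296, 0.1869]
tool_rot: [3.138, -0.134, -0.001]
wrist_force: [0.4, -0.1, -2.0]
grip_width: 0.0349
finger_force: 60.1
```

```bash
python3 - <<'E'
from h import *
for i in range(6): grab_frame('top')
s=get_state(); print(s['time_s'],s['position'],s['wrist_force'],s['grip_width']); plan(.385,.33,.065)
E
```

```text
22.5833 [0.38518578 0.32954413 0.18733289] [ 0.00831877 -0.22745031 -1.25226513] 0.03490300598230926
yaw now -4.97 tilt 0.01 | wz 0.00 | x -0.2 y -0.4 z 122.3
```

Call:
servo_tool([
  {"hand": 1,"x": 0,"y": 0,"z": 20,"wx": 0,"wy": 0,"wz": 0},
  {"hand": 1,"x": 0,"y": 0,"z": 25,"wx": 0,"wy": 0,"wz": 0},
  {"hand": 1,"x": 0,"y": 0,"z": 25,"wx": 0,"wy": 0,"wz": 0},
  {"hand": 1,"x": 0,"y": 0,"z": 22,"wx": 0,"wy": 0,"wz": 0},
  {"hand": 1,"x": 0,"y": 0,"z": 14,"wx": 0,"wy": 0,"wz": 0},
  {"hand": 1,"x": 0,"y": 0,"z": 8,"wx": 0,"wy": 0,"wz": 0},
  {"hand": 1,"x": 0,"y": 0,"z": 3,"wx": 0,"wy": 0,"wz": 0},
  {"hand": 1,"x": 0,"y": 0,"z": 0,"wx": 0,"wy": 0,"wz": 0},
  {"hand": 1,"x": 0,"y": 0,"z": 0,"wx": 0,"wy": 0,"wz": 0},
  {"hand": 1,"x": 0,"y": 0,"z": 0,"wx": 0,"wy": 0,"wz": 0},
])

```text
time_s: 23.42
position: [0.3853, 0.3303, 0.0714]
tool_rot: [-3.138, 0.135, -0.002]
wrist_force: [1.3, -1.0, -0.6]
grip_width: 0.0348
finger_force: 60.1
```

Call:
servo_tool([
  {"hand": 1,"x": 0,"y": 0,"z": 2,"wx": 0,"wy": 0,"wz": 0},
  {"hand": 1,"x": 0,"y": 0,"z": 2,"wx": 0,"wy": 0,"wz": 0},
  {"hand": 1,"x": 0,"y": 0,"z": 1.5,"wx": 0,"wy": 0,"wz": 0},
  {"hand": 1,"x": 0,"y": 0,"z": 0,"wx": 0,"wy": 0,"wz": 0},
  {"hand": 1,"x": 0,"y": 0,"z": 0,"wx": 0,"wy": 0,"wz": 0},
  {"hand": 1,"x": 0,"y": 0,"z": 0,"wx": 0,"wy": 0,"wz": 0},
  {"hand": 1,"x": 0,"y": 0,"z": 0,"wx": 0,"wy": 0,"wz": 0},
])

```text
time_s: 24.0
position: [0.3848, 0.33, 0.0648]
tool_rot: [-3.139, 0.135, 0.0]
wrist_force: [-0.3, 0.3, -1.2]
grip_width: 0.0352
finger_force: 60.2
```

Call:
servo_tool([
  {"hand": 1,"x": 0,"y": 0,"z": 1,"wx": 0,"wy": 0,"wz": 0},
  {"hand": 1,"x": 0,"y": 0,"z": 0,"wx": 0,"wy": 0,"wz": 0},
  {"hand": 1,"x": 0,"y": 0,"z": 0,"wx": 0,"wy": 0,"wz": 0},
  {"hand": 1,"x": 0,"y": 0,"z": 0,"wx": 0,"wy": 0,"wz": 0},
])

```text
time_s: 24.33
position: [0.385, 0.3302, 0.0647]
tool_rot: [-3.138, 0.134, -0.001]
wrist_force: [-3.3, -2.7, 13.1]
grip_width: 0.0347
finger_force: 61.2
```

Call:
servo_tool([
  {"hand": 0,"x": 0,"y": 0,"z": 0,"wx": 0,"wy": 0,"wz": 0},
  {"hand": 0,"x": 0,"y": 0,"z": 0,"wx": 0,"wy": 0,"wz": 0},
  {"hand": 0,"x": 0,"y": 0,"z": 0,"wx": 0,"wy": 0,"wz": 0},
  {"hand": 0,"x": 0,"y": 0,"z": 0,"wx": 0,"wy": 0,"wz": 0},
  {"hand": 0,"x": 0,"y": 0,"z": -10,"wx": 0,"wy": 0,"wz": 0},
  {"hand": 0,"x": 0,"y": 0,"z": -25,"wx": 0,"wy": 0,"wz": 0},
  {"hand": 0,"x": 0,"y": 0,"z": -30,"wx": 0,"wy": 0,"wz": 0},
  {"hand": 0,"x": 0,"y": 0,"z": -30,"wx": 0,"wy": 0,"wz": 0},
  {"hand": 0,"x": 0,"y": 0,"z": -20,"wx": 0,"wy": 0,"wz": 0},
  {"hand": 0,"x": 0,"y": 0,"z": 0,"wx": 0,"wy": 0,"wz": 0},
])

```text
time_s: 25.17
position: [0.3861, 0.3309, 0.184]
tool_rot: [-3.135, 0.134, -0.009]
wrist_force: [0.8, -0.3, 1.1]
grip_width: 0.0855
finger_force: 0.0
```

Call:
servo_tool([
  {"hand": 0,"x": 24.1,"y": 28.1,"z": 0,"wx": 0,"wy": 0,"wz": 0},
  {"hand": 0,"x": 24.1,"y": 28.1,"z": 0,"wx": 0,"wy": 0,"wz": 0},
  {"hand": 0,"x": 24.1,"y": 28.1,"z": 0,"wx": 0,"wy": 0,"wz": 0},
  {"hand": 0,"x": 24.1,"y": 28.1,"z": 0,"wx": 0,"wy": 0,"wz": 0},
  {"hand": 0,"x": 24.1,"y": 28.1,"z": 0,"wx": 0,"wy": 0,"wz": 0},
  {"hand": 0,"x": 24.1,"y": 28.1,"z": 0,"wx": 0,"wy": 0,"wz": 0},
  {"hand": 0,"x": 24.1,"y": 28.1,"z": 0,"wx": 0,"wy": 0,"wz": 0},
  {"hand": 0,"x": 24.1,"y": 28.1,"z": 0,"wx": 0,"wy": 0,"wz": 0},
  {"hand": 0,"x": 24.1,"y": 28.1,"z": 0,"wx": 0,"wy": 0,"wz": 0},
  {"hand": 0,"x": 24.1,"y": 28.1,"z": 0,"wx": 0,"wy": 0,"wz": 0},
])

```text
time_s: 26.0
position: [0.6015, 0.0277, 0.1789]
tool_rot: [-3.139, 0.135, 0.0]
wrist_force: [0.0, 1.2, -0.3]
grip_width: 0.0857
finger_force: 0.0
```

Call:
servo_tool([
  {"hand": 0,"x": 24.1,"y": 28.1,"z": 0,"wx": 0,"wy": 0,"wz": 0},
  {"hand": 0,"x": 24.1,"y": 28.1,"z": 0,"wx": 0,"wy": 0,"wz": 0},
  {"hand": 0,"x": 0,"y": 0,"z": 20,"wx": 0,"wy": 0,"wz": 0},
  {"hand": 0,"x": 0,"y": 0,"z": 30,"wx": 0,"wy": 0,"wz": 0},
  {"hand": 0,"x": 0,"y": 0,"z": 0,"wx": 0,"wy": 0,"wz": 0},
  {"hand": 0,"x": 0,"y": 0,"z": 0,"wx": 0,"wy": 0,"wz": 0},
  {"hand": 0,"x": 0,"y": 0,"z": 0,"wx": 0,"wy": 0,"wz": 0},
])

```text
time_s: 26.58
position: [0.6444, -0.0304, 0.1304]
tool_rot: [3.139, -0.134, 0.002]
wrist_force: [0.7, 0.2, 0.9]
grip_width: 0.0858
finger_force: 0.0
```

```bash
python3 - <<'E'
from h import *
t=grab_frame('top'); cv2.imwrite('pics/t2.png',t['img'][:,:,::-1])
for i in range(4): f=grab_frame('wrist')
s=get_state(); print(s['time_s'],s['position'],s['grip_width'])
wfit(f,'wheel_center',(.644,-.031))
plan(.644,-.031,.018)
cv2.imwrite('pics/w6.png',f['img'][:,:,::-1])
E
```

```text
26.8333 [ 0.64441893 -0.0304394   0.13005971] 0.08589829667497337
wheel_center none near [281.88360543 218.98405869]
yaw now -4.89 tilt 0.07 | wz 0.00 | x -0.3 y 0.6 z 111.8
```

View pics/t2.png

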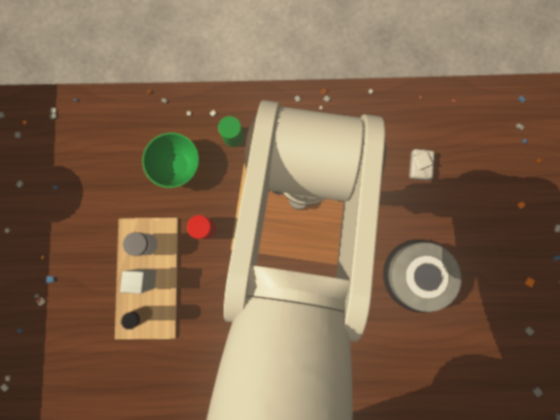

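View pics/w6.png

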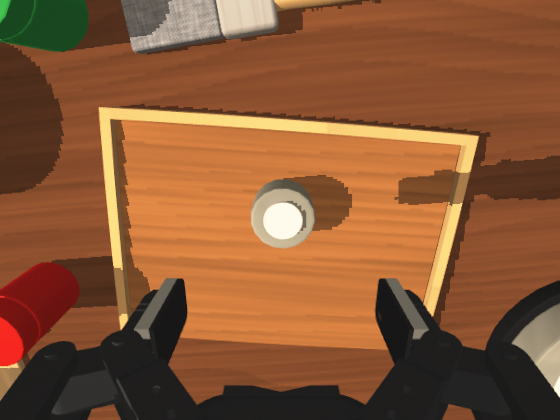

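All three stand upright on the board: jar (136,244), tin (132,282), tube (130,320). The wheel top is at (283,220), centred between the fingers, and the caddy around it is clear.

Call:
servo_tool([
  {"hand": 0,"x": -0.3,"y": 0.6,"z": 15,"wx": 0,"wy": 0,"wz": 0},
  {"hand": 0,"x": 0,"y": 0,"z": 25,"wx": 0,"wy": 0,"wz": 0},
  {"hand": 0,"x": 0,"y": 0,"z": 25,"wx": 0,"wy": 0,"wz": 0},
  {"hand": 0,"x": 0,"y": 0,"z": 20,"wx": 0,"wy": 0,"wz": 0},
  {"hand": 0,"x": 0,"y": 0,"z": 15,"wx": 0,"wy": 0,"wz": 0},
  {"hand": 0,"x": 0,"y": 0,"z": 8,"wx": 0,"wy": 0,"wz": 0},
  {"hand": 0,"x": 0,"y": 0,"z": 4,"wx": 0,"wy": 0,"wz": 0},
  {"hand": 0,"x": 0,"y": 0,"z": 1.5,"wx": 0,"wy": 0,"wz": 0},
  {"hand": 0,"x": 0,"y": 0,"z": 0,"wx": 0,"wy": 0,"wz": 0},
  {"hand": 0,"x": 0,"y": 0,"z": 0,"wx": 0,"wy": 0,"wz": 0},
])

```text
time_s: 27.72
position: [0.6443, -0.0313, 0.0164]
tool_rot: [3.139, -0.134, 0.002]
wrist_force: [0.5, -0.0, 0.5]
grip_width: 0.0856
finger_force: 0.0
```

Call:
servo_tool([
  {"hand": 1,"x": 0,"y": 0,"z": 0,"wx": 0,"wy": 0,"wz": 0},
  {"hand": 1,"x": 0,"y": 0,"z": 0,"wx": 0,"wy": 0,"wz": 0},
  {"hand": 1,"x": 0,"y": 0,"z": 0,"wx": 0,"wy": 0,"wz": 0},
  {"hand": 1,"x": 0,"y": 0,"z": 0,"wx": 0,"wy": 0,"wz": 0},
  {"hand": 1,"x": 0,"y": 0,"z": 0,"wx": 0,"wy": 0,"wz": 0},
  {"hand": 1,"x": 0,"y": 0,"z": 0,"wx": 0,"wy": 0,"wz": 0},
  {"hand": 1,"x": 0,"y": 0,"z": 0,"wx": 0,"wy": 0,"wz": 0},
  {"hand": 1,"x": 0,"y": 0,"z": 0,"wx": 0,"wy": 0,"wz": 0},
  {"hand": 1,"x": 0,"y": 0,"z": 0,"wx": 0,"wy": 0,"wz": 0},
  {"hand": 1,"x": 0,"y": 0,"z": 0,"wx": 0,"wy": 0,"wz": 0},
])

```text
time_s: 28.55
position: [0.644, -0.0312, 0.016]
tool_rot: [-3.139, 0.135, -0.001]
wrist_force: [-0.8, 0.9, 5.9]
grip_width: 0.0467
finger_force: 61.6
```

```bash
python3 - <<'E'
from h import *
f=grab_frame('wrist'); s=get_state(); print(s['time_s'],s['position'],s['wrist_force'],s['grip_width']); plan(.4625,-.309,.187)
E
```

```text
28.6 [ 0.64403165 -0.03126537  0.01605394] [-1.0671819  -0.11877663  6.8899826 ] 0.04681148389950987
yaw now -4.91 tilt 0.05 | wz 0.00 | x -157.1 y 292.3 z -170.9
```

Call:
servo_tool([
  {"hand": 1,"x": 0,"y": 0,"z": -8,"wx": 0,"wy": 0,"wz": 0},
  {"hand": 1,"x": 0,"y": 0,"z": -20,"wx": 0,"wy": 0,"wz": 0},
  {"hand": 1,"x": 0,"y": 0,"z": -25,"wx": 0,"wy": 0,"wz": 0},
  {"hand": 1,"x": 0,"y": 0,"z": -25,"wx": 0,"wy": 0,"wz": 0},
  {"hand": 1,"x": 0,"y": 0,"z": -25,"wx": 0,"wy": 0,"wz": 0},
  {"hand": 1,"x": 0,"y": 0,"z": -25,"wx": 0,"wy": 0,"wz": 0},
  {"hand": 1,"x": 0,"y": 0,"z": -25,"wx": 0,"wy": 0,"wz": 0},
  {"hand": 1,"x": 0,"y": 0,"z": -10,"wx": 0,"wy": 0,"wz": 0},
  {"hand": 1,"x": -15.7,"y": 29.2,"z": 0,"wx": 0,"wy": 0,"wz": 0},
  {"hand": 1,"x": -15.7,"y": 29.2,"z": 0,"wx": 0,"wy": 0,"wz": 0},
])

```text
time_s: 29.43
position: [0.6074, -0.0863, 0.1786]
tool_rot: [-3.139, 0.131, -0.001]
wrist_force: [0.8, -0.7, -1.0]
grip_width: 0.0465
finger_force: 61.7
```

Call:
servo_tool([
  {"hand": 1,"x": -15.7,"y": 29.2,"z": 0,"wx": 0,"wy": 0,"wz": 0},
  {"hand": 1,"x": -15.7,"y": 29.2,"z": 0,"wx": 0,"wy": 0,"wz": 0},
  {"hand": 1,"x": -15.7,"y": 29.2,"z": 0,"wx": 0,"wy": 0,"wz": 0},
  {"hand": 1,"x": -15.7,"y": 29.2,"z": 0,"wx": 0,"wy": 0,"wz": 0},
  {"hand": 1,"x": -25,"y": 10,"z": 0,"wx": 0,"wy": 0,"wz": 0},
  {"hand": 1,"x": -25,"y": 10,"z": 0,"wx": 0,"wy": 0,"wz": 0},
  {"hand": 1,"x": -25,"y": 10,"z": 0,"wx": 0,"wy": 0,"wz": 0},
  {"hand": 1,"x": 0,"y": 0,"z": 0,"wx": 0,"wy": 0,"wz": 0},
  {"hand": 1,"x": 0,"y": 0,"z": 0,"wx": 0,"wy": 0,"wz": 0},
  {"hand": 1,"x": 0,"y": 0,"z": 0,"wx": 0,"wy": 0,"wz": 0},
])

```text
time_s: 30.27
position: [0.4579, -0.2212, 0.1784]
tool_rot: [-3.139, 0.135, -0.001]
wrist_force: [-0.8, -0.0, -0.9]
grip_width: 0.0467
finger_force: 61.8
```

```bash
python3 - <<'E'
from h import *
for i in range(5): f=grab_frame('wrist')
u=proj(f,[[.4625,-.309,.055]])[0]; print(u,ring(f,u)); s=get_state(); print(s['time_s'],s['position'],s['wrist_force'],s['grip_width']); plan(.4625,-.309,.187)
cv2.imwrite('pics/w7.png',f['img'][:,:,::-1])
E
```

```text
[387.18513662 188.65147146] [(454.0, -293.7, 110.0, 132.1), (406.2, -298.7, 11.3, 13.5)]
30.5167 [ 0.45807041 -0.22086284  0.17802507] [-0.25820697  0.33422741 -0.75479442] 0.0463389956382578
yaw now -4.86 tilt 0.03 | wz 0.00 | x 11.9 y 87.4 z -9.0
```

View pics/w7.png

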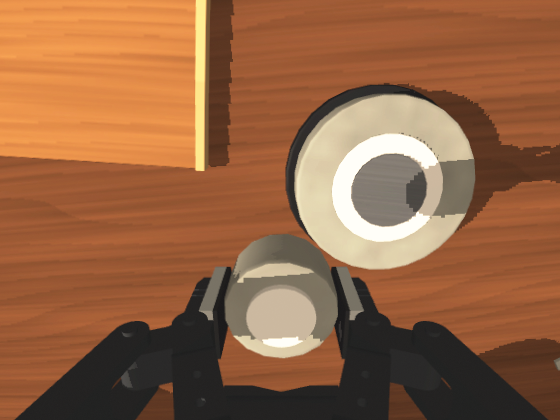

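The wheel is held at (281,300). The plate's ring spans columns 332–443 and rows 133–242, so it is centred at (387,188), which matches the prediction.

Call:
servo_tool([
  {"hand": 1,"x": 4,"y": 29.3,"z": 0,"wx": 0,"wy": 0,"wz": 0},
  {"hand": 1,"x": 4,"y": 29.3,"z": 0,"wx": 0,"wy": 0,"wz": 0},
  {"hand": 1,"x": 4,"y": 29.3,"z": 0,"wx": 0,"wy": 0,"wz": 0},
  {"hand": 1,"x": 0,"y": 0,"z": 15,"wx": 0,"wy": 0,"wz": 0},
  {"hand": 1,"x": 0,"y": 0,"z": 25,"wx": 0,"wy": 0,"wz": 0},
  {"hand": 1,"x": 0,"y": 0,"z": 25,"wx": 0,"wy": 0,"wz": 0},
  {"hand": 1,"x": 0,"y": 0,"z": 20,"wx": 0,"wy": 0,"wz": 0},
  {"hand": 1,"x": 0,"y": 0,"z": 12,"wx": 0,"wy": 0,"wz": 0},
  {"hand": 1,"x": 0,"y": 0,"z": 5,"wx": 0,"wy": 0,"wz": 0},
  {"hand": 1,"x": 0,"y": 0,"z": 0,"wx": 0,"wy": 0,"wz": 0},
])

```text
time_s: 31.35
position: [0.462, -0.3095, 0.0756]
tool_rot: [-3.138, 0.134, 0.002]
wrist_force: [0.1, 0.5, -0.5]
grip_width: 0.0466
finger_force: 62.0
```

```bash
python3 - <<'E'
from h import *
for i in range(7): f=grab_frame('wrist')
s=get_state(); print(s['time_s'],s['position'],s['wrist_force'],s['grip_width']); plan(.4625,-.3093,.063)
cv2.imwrite('pics/w8.png',f['img'][:,:,::-1]); print(proj(f,[[.4625,-.3093,.059]]))
c=grab_frame('scene'); u=proj(c,[[.4625,-.309,.08]])[0].astype(int)
i=c['img'][u[1]-60:u[1]+60,u[0]-80:u[0]+80,::-1]; cv2.imwrite('pics/s2.png',cv2.resize(i,None,fx=5,fy=5,interpolation=2))
E
```

```text
31.7 [ 0.4623182  -0.30997679  0.07706358] [-0.49854307 -0.95832408 -0.97942647] 0.04657113976439831
yaw now -4.91 tilt 0.07 | wz 0.00 | x 0.1 y -0.7 z 14.1
[[279.85581113 260.15841333]]
```

View pics/s2.png

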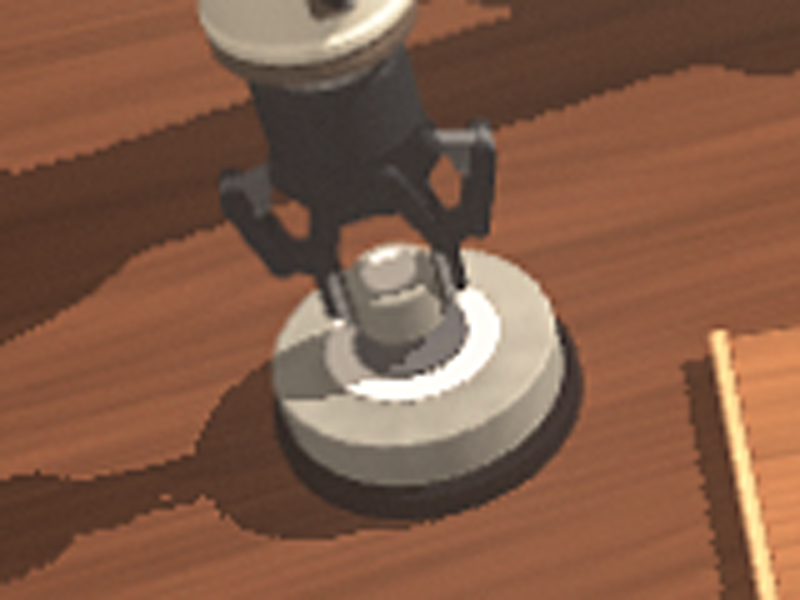

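The wheel hangs about 14 mm above the plate and looks centred, with the dark plate around (410,340). Lowering.

Call:
servo_tool([
  {"hand": 1,"x": 0.2,"y": -0.5,"z": 4,"wx": 0,"wy": 0,"wz": 0},
  {"hand": 1,"x": 0,"y": 0,"z": 4,"wx": 0,"wy": 0,"wz": 0},
  {"hand": 1,"x": 0,"y": 0,"z": 3,"wx": 0,"wy": 0,"wz": 0},
  {"hand": 1,"x": 0,"y": 0,"z": 2,"wx": 0,"wy": 0,"wz": 0},
  {"hand": 1,"x": 0,"y": 0,"z": 0,"wx": 0,"wy": 0,"wz": 0},
  {"hand": 1,"x": 0,"y": 0,"z": 0,"wx": 0,"wy": 0,"wz": 0},
  {"hand": 1,"x": 0,"y": 0,"z": 0,"wx": 0,"wy": 0,"wz": 0},
  {"hand": 1,"x": 0,"y": 0,"z": 0,"wx": 0,"wy": 0,"wz": 0},
])

```text
time_s: 32.42
position: [0.4623, -0.3093, 0.0631]
tool_rot: [-3.138, 0.135, 0.0]
wrist_force: [-1.0, 0.4, -1.2]
grip_width: 0.0461
finger_force: 62.1
```

Call:
servo_tool([
  {"hand": 1,"x": 0,"y": 0,"z": 1,"wx": 0,"wy": 0,"wz": 0},
  {"hand": 1,"x": 0,"y": 0,"z": 0,"wx": 0,"wy": 0,"wz": 0},
  {"hand": 1,"x": 0,"y": 0,"z": 0,"wx": 0,"wy": 0,"wz": 0},
  {"hand": 1,"x": 0,"y": 0,"z": 0,"wx": 0,"wy": 0,"wz": 0},
])

```text
time_s: 32.75
position: [0.4623, -0.3093, 0.063]
tool_rot: [3.139, -0.134, 0.0]
wrist_force: [-4.5, 3.5, 12.7]
grip_width: 0.0464
finger_force: 63.3
```

Call:
servo_tool([
  {"hand": 0,"x": 0,"y": 0,"z": 0,"wx": 0,"wy": 0,"wz": 0},
  {"hand": 0,"x": 0,"y": 0,"z": 0,"wx": 0,"wy": 0,"wz": 0},
  {"hand": 0,"x": 0,"y": 0,"z": 0,"wx": 0,"wy": 0,"wz": 0},
  {"hand": 0,"x": 0,"y": 0,"z": 0,"wx": 0,"wy": 0,"wz": 0},
  {"hand": 0,"x": 0,"y": 0,"z": -10,"wx": 0,"wy": 0,"wz": 0},
  {"hand": 0,"x": 0,"y": 0,"z": -25,"wx": 0,"wy": 0,"wz": 0},
  {"hand": 0,"x": 0,"y": 0,"z": -30,"wx": 0,"wy": 0,"wz": 0},
  {"hand": 0,"x": 0,"y": 0,"z": -30,"wx": 0,"wy": 0,"wz": 0},
  {"hand": 0,"x": 0,"y": 0,"z": -25,"wx": 0,"wy": 0,"wz": 0},
  {"hand": 0,"x": 0,"y": 0,"z": 0,"wx": 0,"wy": 0,"wz": 0},
])

```text
time_s: 33.58
position: [0.4636, -0.3104, 0.1884]
tool_rot: [3.134, -0.134, 0.009]
wrist_force: [1.0, -0.4, 1.1]
grip_width: 0.0854
finger_force: 0.0
```

Call:
servo_tool([
  {"hand": 0,"x": -7.7,"y": -37.1,"z": 0,"wx": 0,"wy": 0,"wz": 0},
  {"hand": 0,"x": -7.7,"y": -37.1,"z": 0,"wx": 0,"wy": 0,"wz": 0},
  {"hand": 0,"x": -7.7,"y": -37.1,"z": 0,"wx": 0,"wy": 0,"wz": 0},
  {"hand": 0,"x": -7.7,"y": -37.1,"z": 0,"wx": 0,"wy": 0,"wz": 0},
  {"hand": 0,"x": -7.7,"y": -37.1,"z": 0,"wx": 0,"wy": 0,"wz": 0},
  {"hand": 0,"x": -7.7,"y": -37.1,"z": 0,"wx": 0,"wy": 0,"wz": 0},
  {"hand": 0,"x": -7.7,"y": -37.1,"z": 0,"wx": 0,"wy": 0,"wz": 0},
  {"hand": 0,"x": -7.7,"y": -37.1,"z": 0,"wx": 0,"wy": 0,"wz": 0},
  {"hand": 0,"x": -7.7,"y": -37.1,"z": 0,"wx": 0,"wy": 0,"wz": 0},
  {"hand": 0,"x": -7.7,"y": -37.1,"z": 0,"wx": 0,"wy": 0,"wz": 0},
])

```text
time_s: 34.42
position: [0.4166, 0.0686, 0.1828]
tool_rot: [-3.139, 0.135, -0.001]
wrist_force: [1.1, 0.0, -0.6]
grip_width: 0.0853
finger_force: 0.0
```

Call:
servo_tool([
  {"hand": 0,"x": -7.7,"y": -37.1,"z": 0,"wx": 0,"wy": 0,"wz": 0},
  {"hand": 0,"x": -7.7,"y": -37.1,"z": 0,"wx": 0,"wy": 0,"wz": 0},
  {"hand": 0,"x": -7.7,"y": -37.1,"z": 0,"wx": 0,"wy": 0,"wz": 0},
  {"hand": 0,"x": -7.7,"y": -37.1,"z": 0,"wx": 0,"wy": 0,"wz": 0},
  {"hand": 0,"x": -7.7,"y": -37.1,"z": 0,"wx": 0,"wy": 0,"wz": 0},
  {"hand": 0,"x": -7.7,"y": -37.1,"z": 0,"wx": 0,"wy": 0,"wz": 0},
  {"hand": 0,"x": -7.7,"y": -37.1,"z": 0,"wx": 0,"wy": 0,"wz": 0},
  {"hand": 0,"x": 0,"y": 0,"z": 0,"wx": 0,"wy": 0,"wz": 0},
  {"hand": 0,"x": 0,"y": 0,"z": 0,"wx": 0,"wy": 0,"wz": 0},
  {"hand": 0,"x": 0,"y": 0,"z": 0,"wx": 0,"wy": 0,"wz": 0},
])

```text
time_s: 35.25
position: [0.3856, 0.3301, 0.1824]
tool_rot: [3.138, -0.133, -0.0]
wrist_force: [0.3, -0.7, 0.5]
grip_width: 0.0855
finger_force: 0.0
```

```bash
python3 - <<'E'
from h import *
t=grab_frame('top'); c=grab_frame('scene')
wfit(t,'wheel_center',(.4625,-.309),z0=.059); wfit(c,'wheel_center',(.4625,-.309),z0=.059)
s=get_state(); print(s['time_s'],s['position'],s['grip_width']); plan(.385,.3302,.0647)
u=proj(t,[[.4625,-.309,.08]])[0].astype(int); v=proj(c,[[.4625,-.309,.08]])[0].astype(int)
print(proj(t,[[.4625,-.309,.093]])-u,proj(c,[[.4625,-.309,.093]])-v)
i=np.hstack([f['img'][w[1]-50:w[1]+50,w[0]-50:w[0]+50,::-1] for f,w in ((t,u),(c,v))]); cv2.imwrite('pics/p1.png',cv2.resize(i,None,fx=4,fy=4,interpolation=2))
E
```

```text
wheel_center p0.98 [ 0.4636 -0.3088] miss 0.100 [417, 265, 444, 291]
wheel_center p0.76 [ 0.4625 -0.3105] miss 0.095 [141, 185, 159, 203]
35.45 [0.38618425 0.32937758 0.18259585] 0.08549674488918386
yaw now -5.00 tilt 0.02 | wz 0.00 | x -1.3 y -0.7 z 117.9
[[2.95627692 1.19571114]] [[-0.65516169 -2.98405115]]
```

View pics/p1.png

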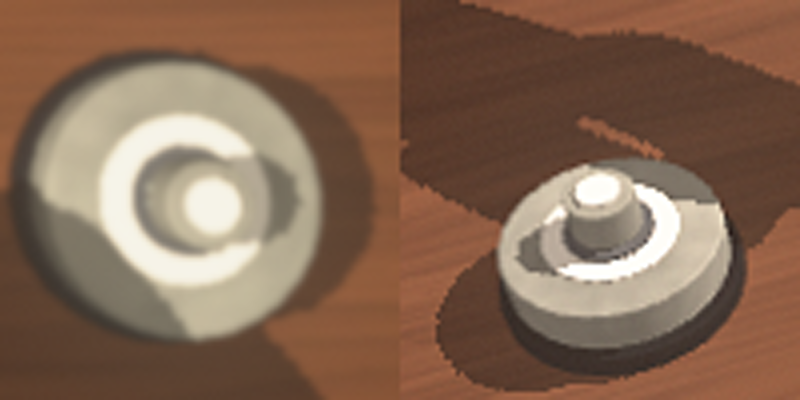

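The wheel stands upright at the plate's centre: after correcting for parallax its base lies within about 1 mm of the ring centre (185,200). Now the tube.

Call:
servo_tool([
  {"hand": 0,"x": -1.2,"y": -0.6,"z": 15,"wx": 0,"wy": 0,"wz": 0},
  {"hand": 0,"x": 0,"y": 0,"z": 20,"wx": 0,"wy": 0,"wz": 0},
  {"hand": 0,"x": 0,"y": 0,"z": 25,"wx": 0,"wy": 0,"wz": 0},
  {"hand": 0,"x": 0,"y": 0,"z": 20,"wx": 0,"wy": 0,"wz": 0},
  {"hand": 0,"x": 0,"y": 0,"z": 20,"wx": 0,"wy": 0,"wz": 0},
  {"hand": 0,"x": 0,"y": 0,"z": 12,"wx": 0,"wy": 0,"wz": 0},
  {"hand": 0,"x": 0,"y": 0,"z": 5,"wx": 0,"wy": 0,"wz": 0},
  {"hand": 0,"x": 0,"y": 0,"z": 0,"wx": 0,"wy": 0,"wz": 0},
  {"hand": 0,"x": 0,"y": 0,"z": 0,"wx": 0,"wy": 0,"wz": 0},
  {"hand": 0,"x": 0,"y": 0,"z": 0,"wx": 0,"wy": 0,"wz": 0},
])

```text
time_s: 36.28
position: [0.3853, 0.3311, 0.0665]
tool_rot: [-3.138, 0.135, -0.002]
wrist_force: [0.1, 0.5, 0.3]
grip_width: 0.0854
finger_force: 0.0
```

Call:
servo_tool([
  {"hand": 1,"x": 0,"y": 0,"z": 0,"wx": 0,"wy": 0,"wz": 0},
  {"hand": 1,"x": 0,"y": 0,"z": 0,"wx": 0,"wy": 0,"wz": 0},
  {"hand": 1,"x": 0,"y": 0,"z": 0,"wx": 0,"wy": 0,"wz": 0},
  {"hand": 1,"x": 0,"y": 0,"z": 0,"wx": 0,"wy": 0,"wz": 0},
  {"hand": 1,"x": 0,"y": 0,"z": 0,"wx": 0,"wy": 0,"wz": 0},
  {"hand": 1,"x": 0,"y": 0,"z": 0,"wx": 0,"wy": 0,"wz": 0},
  {"hand": 1,"x": 0,"y": 0,"z": 0,"wx": 0,"wy": 0,"wz": 0},
  {"hand": 1,"x": 0,"y": 0,"z": 0,"wx": 0,"wy": 0,"wz": 0},
  {"hand": 1,"x": 0,"y": 0,"z": 0,"wx": 0,"wy": 0,"wz": 0},
  {"hand": 1,"x": 0,"y": 0,"z": 0,"wx": 0,"wy": 0,"wz": 0},
])

```text
time_s: 37.12
position: [0.3848, 0.3311, 0.0658]
tool_rot: [-3.138, 0.134, -0.001]
wrist_force: [-1.4, -0.8, 5.1]
grip_width: 0.0351
finger_force: 59.5
```

```bash
python3 - <<'E'
from h import *
grab_frame('top'); s=get_state(); print(s['time_s'],s['position'],s['wrist_force'],s['grip_width']); plan(.6261,-.1192,.188)
E
```

```text
37.1667 [0.38484665 0.33111033 0.06577993] [-1.83580952 -0.0505938   4.08551966] 0.03471750313950619
yaw now -4.90 tilt 0.04 | wz 0.00 | x 278.8 y 428.1 z -122.2
```

Call:
servo_tool([
  {"hand": 1,"x": 0,"y": 0,"z": -8,"wx": 0,"wy": 0,"wz": 0},
  {"hand": 1,"x": 0,"y": 0,"z": -20,"wx": 0,"wy": 0,"wz": 0},
  {"hand": 1,"x": 0,"y": 0,"z": -25,"wx": 0,"wy": 0,"wz": 0},
  {"hand": 1,"x": 0,"y": 0,"z": -25,"wx": 0,"wy": 0,"wz": 0},
  {"hand": 1,"x": 0,"y": 0,"z": -25,"wx": 0,"wy": 0,"wz": 0},
  {"hand": 1,"x": 0,"y": 0,"z": -18,"wx": 0,"wy": 0,"wz": 0},
  {"hand": 1,"x": 0,"y": 0,"z": 0,"wx": 0,"wy": 0,"wz": 0},
  {"hand": 1,"x": 10,"y": 15.6,"z": 0,"wx": 0,"wy": 0,"wz": 0},
  {"hand": 1,"x": 19.9,"y": 30.5,"z": 0,"wx": 0,"wy": 0,"wz": 0},
  {"hand": 1,"x": 19.9,"y": 30.5,"z": 0,"wx": 0,"wy": 0,"wz": 0},
])

```text
time_s: 38.0
position: [0.4274, 0.2499, 0.186]
tool_rot: [3.139, -0.131, -0.001]
wrist_force: [-0.1, -0.1, -2.2]
grip_width: 0.0346
finger_force: 60.1
```

Call:
servo_tool([
  {"hand": 1,"x": 19.9,"y": 30.5,"z": 0,"wx": 0,"wy": 0,"wz": 0},
  {"hand": 1,"x": 19.9,"y": 30.5,"z": 0,"wx": 0,"wy": 0,"wz": 0},
  {"hand": 1,"x": 19.9,"y": 30.5,"z": 0,"wx": 0,"wy": 0,"wz": 0},
  {"hand": 1,"x": 19.9,"y": 30.5,"z": 0,"wx": 0,"wy": 0,"wz": 0},
  {"hand": 1,"x": 19.9,"y": 30.5,"z": 0,"wx": 0,"wy": 0,"wz": 0},
  {"hand": 1,"x": 19.9,"y": 30.5,"z": 0,"wx": 0,"wy": 0,"wz": 0},
  {"hand": 1,"x": 19.9,"y": 30.5,"z": 0,"wx": 0,"wy": 0,"wz": 0},
  {"hand": 1,"x": 19.9,"y": 30.5,"z": 0,"wx": 0,"wy": 0,"wz": 0},
  {"hand": 1,"x": 19.9,"y": 30.5,"z": 0,"wx": 0,"wy": 0,"wz": 0},
  {"hand": 1,"x": 19.9,"y": 30.5,"z": 0,"wx": 0,"wy": 0,"wz": 0},
])

```text
time_s: 38.83
position: [0.6002, -0.0723, 0.1857]
tool_rot: [-3.138, 0.135, 0.001]
wrist_force: [1.2, 0.1, -1.1]
grip_width: 0.035
finger_force: 60.1
```

Call:
servo_tool([
  {"hand": 1,"x": 19.9,"y": 30.5,"z": 0,"wx": 0,"wy": 0,"wz": 0},
  {"hand": 1,"x": 10,"y": 15.6,"z": 0,"wx": 0,"wy": 0,"wz": 0},
  {"hand": 1,"x": 0,"y": 0,"z": 0,"wx": 0,"wy": 0,"wz": 0},
  {"hand": 1,"x": 0,"y": 0,"z": 20,"wx": 0,"wy": 0,"wz": 0},
  {"hand": 1,"x": 0,"y": 0,"z": 30,"wx": 0,"wy": 0,"wz": 0},
  {"hand": 1,"x": 0,"y": 0,"z": 30,"wx": 0,"wy": 0,"wz": 0},
  {"hand": 1,"x": 0,"y": 0,"z": 20,"wx": 0,"wy": 0,"wz": 0},
  {"hand": 1,"x": 0,"y": 0,"z": 0,"wx": 0,"wy": 0,"wz": 0},
  {"hand": 1,"x": 0,"y": 0,"z": 0,"wx": 0,"wy": 0,"wz": 0},
  {"hand": 1,"x": 0,"y": 0,"z": 0,"wx": 0,"wy": 0,"wz": 0},
])

```text
time_s: 39.67
position: [0.6263, -0.119, 0.0878]
tool_rot: [3.138, -0.134, 0.002]
wrist_force: [0.7, 0.2, -0.8]
grip_width: 0.0348
finger_force: 60.1
```

```bash
python3 - <<'E'
from h import *
for i in range(5): grab_frame('top')
s=get_state(); print(s['time_s'],s['position'],s['wrist_force'],s['grip_width']); plan(.6259,-.1192,.0698)
E
```

```text
39.9167 [ 0.62615789 -0.11908312  0.08741952] [ 0.69450866  0.44860703 -1.37897554] 0.03455174980812774
yaw now -4.91 tilt 0.09 | wz 0.00 | x -0.2 y 0.1 z 17.6
```

Call:
servo_tool([
  {"hand": 1,"x": 0,"y": 0,"z": 6,"wx": 0,"wy": 0,"wz": 0},
  {"hand": 1,"x": 0,"y": 0,"z": 5,"wx": 0,"wy": 0,"wz": 0},
  {"hand": 1,"x": 0,"y": 0,"z": 3,"wx": 0,"wy": 0,"wz": 0},
  {"hand": 1,"x": 0,"y": 0,"z": 2,"wx": 0,"wy": 0,"wz": 0},
  {"hand": 1,"x": 0,"y": 0,"z": 1,"wx": 0,"wy": 0,"wz": 0},
  {"hand": 1,"x": 0,"y": 0,"z": 0,"wx": 0,"wy": 0,"wz": 0},
  {"hand": 1,"x": 0,"y": 0,"z": 0,"wx": 0,"wy": 0,"wz": 0},
  {"hand": 1,"x": 0,"y": 0,"z": 0,"wx": 0,"wy": 0,"wz": 0},
])

```text
time_s: 40.58
position: [0.6257, -0.119, 0.0698]
tool_rot: [-3.139, 0.135, -0.0]
wrist_force: [-5.1, 0.1, 8.1]
grip_width: 0.0351
finger_force: 60.9
```

Call:
servo_tool([
  {"hand": 1,"x": 0,"y": 0,"z": 1,"wx": 0,"wy": 0,"wz": 0},
  {"hand": 1,"x": 0,"y": 0,"z": 0,"wx": 0,"wy": 0,"wz": 0},
  {"hand": 1,"x": 0,"y": 0,"z": 0,"wx": 0,"wy": 0,"wz": 0},
  {"hand": 1,"x": 0,"y": 0,"z": 0,"wx": 0,"wy": 0,"wz": 0},
])

```text
time_s: 40.92
position: [0.626, -0.119, 0.0698]
tool_rot: [3.139, -0.134, 0.002]
wrist_force: [-7.1, 1.8, 18.2]
grip_width: 0.0346
finger_force: 62.1
```

Call:
servo_tool([
  {"hand": 0,"x": 0,"y": 0,"z": 0,"wx": 0,"wy": 0,"wz": 0},
  {"hand": 0,"x": 0,"y": 0,"z": 0,"wx": 0,"wy": 0,"wz": 0},
  {"hand": 0,"x": 0,"y": 0,"z": 0,"wx": 0,"wy": 0,"wz": 0},
  {"hand": 0,"x": 0,"y": 0,"z": 0,"wx": 0,"wy": 0,"wz": 0},
  {"hand": 0,"x": 0,"y": 0,"z": -10,"wx": 0,"wy": 0,"wz": 0},
  {"hand": 0,"x": 0,"y": 0,"z": -25,"wx": 0,"wy": 0,"wz": 0},
  {"hand": 0,"x": 0,"y": 0,"z": -30,"wx": 0,"wy": 0,"wz": 0},
  {"hand": 0,"x": 0,"y": 0,"z": -30,"wx": 0,"wy": 0,"wz": 0},
  {"hand": 0,"x": 0,"y": 0,"z": -20,"wx": 0,"wy": 0,"wz": 0},
  {"hand": 0,"x": 0,"y": 0,"z": 0,"wx": 0,"wy": 0,"wz": 0},
])

```text
time_s: 41.75
position: [0.6272, -0.1194, 0.1891]
tool_rot: [3.137, -0.134, 0.011]
wrist_force: [-0.5, -0.5, 1.0]
grip_width: 0.0854
finger_force: 0.0
```

Call:
servo_tool([
  {"hand": 0,"x": -15.3,"y": -33.3,"z": 0,"wx": 0,"wy": 0,"wz": 0},
  {"hand": 0,"x": -15.3,"y": -33.3,"z": 0,"wx": 0,"wy": 0,"wz": 0},
  {"hand": 0,"x": -15.3,"y": -33.3,"z": 0,"wx": 0,"wy": 0,"wz": 0},
  {"hand": 0,"x": -15.3,"y": -33.3,"z": 0,"wx": 0,"wy": 0,"wz": 0},
  {"hand": 0,"x": -15.3,"y": -33.3,"z": 0,"wx": 0,"wy": 0,"wz": 0},
  {"hand": 0,"x": -15.3,"y": -33.3,"z": 0,"wx": 0,"wy": 0,"wz": 0},
  {"hand": 0,"x": -15.3,"y": -33.3,"z": 0,"wx": 0,"wy": 0,"wz": 0},
  {"hand": 0,"x": -15.3,"y": -33.3,"z": 0,"wx": 0,"wy": 0,"wz": 0},
  {"hand": 0,"x": -15.3,"y": -33.3,"z": 0,"wx": 0,"wy": 0,"wz": 0},
  {"hand": 0,"x": -15.3,"y": -33.3,"z": 0,"wx": 0,"wy": 0,"wz": 0},
])

```text
time_s: 42.58
position: [0.5009, 0.2274, 0.1838]
tool_rot: [-3.138, 0.135, -0.001]
wrist_force: [1.1, -0.2, -0.3]
grip_width: 0.0852
finger_force: 0.0
```

Call:
servo_tool([
  {"hand": 0,"x": -15.3,"y": -33.3,"z": 0,"wx": 0,"wy": 0,"wz": 0},
  {"hand": 0,"x": -15.3,"y": -33.3,"z": 0,"wx": 0,"wy": 0,"wz": 0},
  {"hand": 0,"x": -15.3,"y": -33.3,"z": 0,"wx": 0,"wy": 0,"wz": 0},
  {"hand": 0,"x": 0,"y": 0,"z": 0,"wx": 0,"wy": 0,"wz": 0},
  {"hand": 0,"x": 0,"y": 0,"z": 0,"wx": 0,"wy": 0,"wz": 0},
  {"hand": 0,"x": 0,"y": 0,"z": 0,"wx": 0,"wy": 0,"wz": 0},
])

```text
time_s: 43.08
position: [0.4646, 0.3292, 0.1835]
tool_rot: [3.139, -0.133, 0.0]
wrist_force: [-0.2, -0.7, -0.3]
grip_width: 0.0855
finger_force: 0.0
```

```bash
python3 - <<'E'
from h import *
for i in range(5): t=grab_frame('top')
wfit(t,'tube_center',(.6263,-.119)); c=grab_frame('scene'); wfit(c,'tube_center',(.6263,-.119)); 
s=get_state(); print(s['time_s'],s['position'],s['grip_width']); plan(.4648,.3301,.0579)
E
```

```text
tube_center none near [341.90756271 201.95569509]
tube_center p0.78 [ 0.6265 -0.1196] miss 0.085 [228, 206, 247, 239]
43.4833 [0.46488319 0.32887811 0.18338108] 0.08526805257006399
yaw now -4.95 tilt 0.01 | wz 0.00 | x -0.2 y -1.2 z 125.5
```

The tube is back to within 1 mm of its original scene-camera fit. Now the tin.

Call:
servo_tool([
  {"hand": 0,"x": -0.1,"y": -1,"z": 15,"wx": 0,"wy": 0,"wz": 0},
  {"hand": 0,"x": 0,"y": 0,"z": 25,"wx": 0,"wy": 0,"wz": 0},
  {"hand": 0,"x": 0,"y": 0,"z": 25,"wx": 0,"wy": 0,"wz": 0},
  {"hand": 0,"x": 0,"y": 0,"z": 20,"wx": 0,"wy": 0,"wz": 0},
  {"hand": 0,"x": 0,"y": 0,"z": 20,"wx": 0,"wy": 0,"wz": 0},
  {"hand": 0,"x": 0,"y": 0,"z": 14,"wx": 0,"wy": 0,"wz": 0},
  {"hand": 0,"x": 0,"y": 0,"z": 6,"wx": 0,"wy": 0,"wz": 0},
  {"hand": 0,"x": 0,"y": 0,"z": 0,"wx": 0,"wy": 0,"wz": 0},
  {"hand": 0,"x": 0,"y": 0,"z": 0,"wx": 0,"wy": 0,"wz": 0},
  {"hand": 0,"x": 0,"y": 0,"z": 0,"wx": 0,"wy": 0,"wz": 0},
])

```text
time_s: 44.32
position: [0.4652, 0.3306, 0.0595]
tool_rot: [-3.138, 0.135, -0.002]
wrist_force: [0.1, 0.4, 0.2]
grip_width: 0.0854
finger_force: 0.0
```

Call:
servo_tool([
  {"hand": 1,"x": 0,"y": 0,"z": 0,"wx": 0,"wy": 0,"wz": 0},
  {"hand": 1,"x": 0,"y": 0,"z": 0,"wx": 0,"wy": 0,"wz": 0},
  {"hand": 1,"x": 0,"y": 0,"z": 0,"wx": 0,"wy": 0,"wz": 0},
  {"hand": 1,"x": 0,"y": 0,"z": 0,"wx": 0,"wy": 0,"wz": 0},
  {"hand": 1,"x": 0,"y": 0,"z": 0,"wx": 0,"wy": 0,"wz": 0},
  {"hand": 1,"x": 0,"y": 0,"z": 0,"wx": 0,"wy": 0,"wz": 0},
  {"hand": 1,"x": 0,"y": 0,"z": 0,"wx": 0,"wy": 0,"wz": 0},
  {"hand": 1,"x": 0,"y": 0,"z": 0,"wx": 0,"wy": 0,"wz": 0},
  {"hand": 1,"x": 0,"y": 0,"z": 0,"wx": 0,"wy": 0,"wz": 0},
])

```text
time_s: 45.07
position: [0.4648, 0.3304, 0.0589]
tool_rot: [-3.138, 0.134, -0.001]
wrist_force: [-0.9, -0.5, 6.4]
grip_width: 0.0455
finger_force: 61.5
```

```bash
python3 - <<'E'
from h import *
grab_frame('top'); s=get_state(); print(s['time_s'],s['position'],s['wrist_force'],s['grip_width']); plan(.5595,-.016,.18)
E
```

```text
45.1167 [0.46486274 0.3304434  0.05895977] [-1.69199309 -1.15161259  6.12484875] 0.045246207000675526
yaw now -4.91 tilt 0.05 | wz 0.00 | x 123.9 y 337.1 z -121.0
```

Call:
servo_tool([
  {"hand": 1,"x": 0,"y": 0,"z": -8,"wx": 0,"wy": 0,"wz": 0},
  {"hand": 1,"x": 0,"y": 0,"z": -20,"wx": 0,"wy": 0,"wz": 0},
  {"hand": 1,"x": 0,"y": 0,"z": -25,"wx": 0,"wy": 0,"wz": 0},
  {"hand": 1,"x": 0,"y": 0,"z": -25,"wx": 0,"wy": 0,"wz": 0},
  {"hand": 1,"x": 0,"y": 0,"z": -25,"wx": 0,"wy": 0,"wz": 0},
  {"hand": 1,"x": 0,"y": 0,"z": -17,"wx": 0,"wy": 0,"wz": 0},
  {"hand": 1,"x": 0,"y": 0,"z": 0,"wx": 0,"wy": 0,"wz": 0},
])

```text
time_s: 45.7
position: [0.4657, 0.3309, 0.1827]
tool_rot: [-3.136, 0.134, -0.007]
wrist_force: [0.9, 0.6, -0.3]
grip_width: 0.0449
finger_force: 61.6
```

Call:
servo_tool([
  {"hand": 1,"x": 7.9,"y": 21.1,"z": 0,"wx": 0,"wy": 0,"wz": 0},
  {"hand": 1,"x": 13.7,"y": 37.5,"z": 0,"wx": 0,"wy": 0,"wz": 0},
  {"hand": 1,"x": 13.7,"y": 37.5,"z": 0,"wx": 0,"wy": 0,"wz": 0},
  {"hand": 1,"x": 13.7,"y": 37.5,"z": 0,"wx": 0,"wy": 0,"wz": 0},
  {"hand": 1,"x": 13.7,"y": 37.5,"z": 0,"wx": 0,"wy": 0,"wz": 0},
  {"hand": 1,"x": 13.7,"y": 37.5,"z": 0,"wx": 0,"wy": 0,"wz": 0},
  {"hand": 1,"x": 13.7,"y": 37.5,"z": 0,"wx": 0,"wy": 0,"wz": 0},
  {"hand": 1,"x": 13.7,"y": 37.5,"z": 0,"wx": 0,"wy": 0,"wz": 0},
  {"hand": 1,"x": 13.7,"y": 37.5,"z": 0,"wx": 0,"wy": 0,"wz": 0},
  {"hand": 1,"x": 6.4,"y": 16,"z": 0,"wx": 0,"wy": 0,"wz": 0},
])

```text
time_s: 46.53
position: [0.5595, -0.0203, 0.1776]
tool_rot: [3.138, -0.138, -0.001]
wrist_force: [0.6, 0.6, -1.5]
grip_width: 0.0451
finger_force: 62.0
```

Call:
servo_tool([
  {"hand": 1,"x": 0,"y": 0,"z": 0,"wx": 0,"wy": 0,"wz": 0},
  {"hand": 1,"x": 0,"y": 0,"z": 20,"wx": 0,"wy": 0,"wz": 0},
  {"hand": 1,"x": 0,"y": 0,"z": 25,"wx": 0,"wy": 0,"wz": 0},
  {"hand": 1,"x": 0,"y": 0,"z": 25,"wx": 0,"wy": 0,"wz": 0},
  {"hand": 1,"x": 0,"y": 0,"z": 20,"wx": 0,"wy": 0,"wz": 0},
  {"hand": 1,"x": 0,"y": 0,"z": 10,"wx": 0,"wy": 0,"wz": 0},
  {"hand": 1,"x": 0,"y": 0,"z": 0,"wx": 0,"wy": 0,"wz": 0},
  {"hand": 1,"x": 0,"y": 0,"z": 0,"wx": 0,"wy": 0,"wz": 0},
  {"hand": 1,"x": 0,"y": 0,"z": 0,"wx": 0,"wy": 0,"wz": 0},
  {"hand": 1,"x": 0,"y": 0,"z": 0,"wx": 0,"wy": 0,"wz": 0},
])

```text
time_s: 47.37
position: [0.5599, -0.0161, 0.0797]
tool_rot: [3.139, -0.134, 0.003]
wrist_force: [1.3, -0.0, -1.5]
grip_width: 0.0452
finger_force: 62.1
```

```bash
python3 - <<'E'
from h import *
for i in range(5): grab_frame('top')
s=get_state(); print(s['time_s'],s['position'],s['wrist_force'],s['grip_width']); plan(.5595,-.016,.063,-4.9)
E
```

```text
47.6167 [ 0.55939079 -0.0161393   0.07873298] [-0.21675765 -0.20908319 -1.11420133] 0.045293623203935575
yaw now -4.91 tilt 0.03 | wz -0.01 | x 0.1 y -0.1 z 15.7
```

Call:
servo_tool([
  {"hand": 1,"x": 0,"y": 0,"z": 5,"wx": 0,"wy": 0,"wz": 0},
  {"hand": 1,"x": 0,"y": 0,"z": 5,"wx": 0,"wy": 0,"wz": 0},
  {"hand": 1,"x": 0,"y": 0,"z": 3,"wx": 0,"wy": 0,"wz": 0},
  {"hand": 1,"x": 0,"y": 0,"z": 2,"wx": 0,"wy": 0,"wz": 0},
  {"hand": 1,"x": 0,"y": 0,"z": 1,"wx": 0,"wy": 0,"wz": 0},
  {"hand": 1,"x": 0,"y": 0,"z": 0,"wx": 0,"wy": 0,"wz": 0},
  {"hand": 1,"x": 0,"y": 0,"z": 0,"wx": 0,"wy": 0,"wz": 0},
  {"hand": 1,"x": 0,"y": 0,"z": 0,"wx": 0,"wy": 0,"wz": 0},
])

```text
time_s: 48.28
position: [0.5593, -0.0162, 0.0629]
tool_rot: [3.139, -0.134, 0.001]
wrist_force: [-5.0, -0.5, 11.4]
grip_width: 0.0452
finger_force: 63.4
```

Call:
servo_tool([
  {"hand": 0,"x": 0,"y": 0,"z": 0,"wx": 0,"wy": 0,"wz": 0},
  {"hand": 0,"x": 0,"y": 0,"z": 0,"wx": 0,"wy": 0,"wz": 0},
  {"hand": 0,"x": 0,"y": 0,"z": 0,"wx": 0,"wy": 0,"wz": 0},
  {"hand": 0,"x": 0,"y": 0,"z": 0,"wx": 0,"wy": 0,"wz": 0},
  {"hand": 0,"x": 0,"y": 0,"z": -10,"wx": 0,"wy": 0,"wz": 0},
  {"hand": 0,"x": 0,"y": 0,"z": -25,"wx": 0,"wy": 0,"wz": 0},
  {"hand": 0,"x": 0,"y": 0,"z": -30,"wx": 0,"wy": 0,"wz": 0},
  {"hand": 0,"x": 0,"y": 0,"z": -30,"wx": 0,"wy": 0,"wz": 0},
  {"hand": 0,"x": 0,"y": 0,"z": -20,"wx": 0,"wy": 0,"wz": 0},
  {"hand": 0,"x": 0,"y": 0,"z": 0,"wx": 0,"wy": 0,"wz": 0},
])

```text
time_s: 49.12
position: [0.5607, -0.0163, 0.1827]
tool_rot: [3.138, -0.134, 0.011]
wrist_force: [1.1, -0.2, 0.4]
grip_width: 0.0855
finger_force: 0.0
```

Call:
servo_tool([
  {"hand": 0,"x": -4.4,"y": -34.4,"z": 0,"wx": 0,"wy": 0,"wz": 0},
  {"hand": 0,"x": -4.4,"y": -34.4,"z": 0,"wx": 0,"wy": 0,"wz": 0},
  {"hand": 0,"x": -4.4,"y": -34.4,"z": 0,"wx": 0,"wy": 0,"wz": 0},
  {"hand": 0,"x": -4.4,"y": -34.4,"z": 0,"wx": 0,"wy": 0,"wz": 0},
  {"hand": 0,"x": -4.4,"y": -34.4,"z": 0,"wx": 0,"wy": 0,"wz": 0},
  {"hand": 0,"x": -4.4,"y": -34.4,"z": 0,"wx": 0,"wy": 0,"wz": 0},
  {"hand": 0,"x": -4.4,"y": -34.4,"z": 0,"wx": 0,"wy": 0,"wz": 0},
  {"hand": 0,"x": -4.4,"y": -34.4,"z": 0,"wx": 0,"wy": 0,"wz": 0},
  {"hand": 0,"x": -4.4,"y": -34.4,"z": 0,"wx": 0,"wy": 0,"wz": 0},
  {"hand": 0,"x": -4.4,"y": -34.4,"z": 0,"wx": 0,"wy": 0,"wz": 0},
])

```text
time_s: 49.95
position: [0.5443, 0.3321, 0.1775]
tool_rot: [-3.139, 0.134, 0.0]
wrist_force: [0.7, 0.5, 0.6]
grip_width: 0.0854
finger_force: 0.0
```

Call:
servo_tool([
  {"hand": 0,"x": 0,"y": 0,"z": 0,"wx": 0,"wy": 0,"wz": 0},
  {"hand": 0,"x": 0,"y": 0,"z": 0,"wx": 0,"wy": 0,"wz": 0},
  {"hand": 0,"x": 0,"y": 0,"z": 0,"wx": 0,"wy": 0,"wz": 0},
  {"hand": 0,"x": 0,"y": 0,"z": 0,"wx": 0,"wy": 0,"wz": 0},
])

```text
time_s: 50.28
position: [0.5449, 0.3295, 0.1774]
tool_rot: [3.139, -0.136, -0.0]
wrist_force: [0.3, -0.0, -0.7]
grip_width: 0.0854
finger_force: 0.0
```

```bash
python3 - <<'E'
from h import *
for i in range(5): t=grab_frame('top')
wfit(t,'tin_center',(.56,-.0155)); wfit(t,'tube_center',(.6263,-.119)); c=grab_frame('scene'); wfit(c,'tin_center',(.56,-.0155)); 
s=get_state(); print(s['time_s'],s['position'],s['grip_width']); plan(.5449,.3302,.052)
E
```

```text
tin_center p0.78 [ 0.5596 -0.0146 -0.0406] miss 0.079 [283, 223, 304, 245]
tube_center p0.81 [ 0.6288 -0.1177] miss 0.058 [329, 192, 351, 214]
tin_center p0.91 [ 0.5591 -0.0172 -0.1172] miss 0.053 [254, 176, 278, 211]
50.7333 [0.54486917 0.3301964  0.17739904] 0.0857295634373471
yaw now -4.92 tilt 0.01 | wz 0.00 | x 0.0 y -0.0 z 125.4
```

Tin and tube both match their original fits to about 1–2 mm. Last, the jar.

Call:
servo_tool([
  {"hand": 0,"x": 0,"y": 0,"z": 15,"wx": 0,"wy": 0,"wz": 0},
  {"hand": 0,"x": 0,"y": 0,"z": 25,"wx": 0,"wy": 0,"wz": 0},
  {"hand": 0,"x": 0,"y": 0,"z": 25,"wx": 0,"wy": 0,"wz": 0},
  {"hand": 0,"x": 0,"y": 0,"z": 20,"wx": 0,"wy": 0,"wz": 0},
  {"hand": 0,"x": 0,"y": 0,"z": 20,"wx": 0,"wy": 0,"wz": 0},
  {"hand": 0,"x": 0,"y": 0,"z": 14,"wx": 0,"wy": 0,"wz": 0},
  {"hand": 0,"x": 0,"y": 0,"z": 6,"wx": 0,"wy": 0,"wz": 0},
  {"hand": 0,"x": 0,"y": 0,"z": 0,"wx": 0,"wy": 0,"wz": 0},
  {"hand": 0,"x": 0,"y": 0,"z": 0,"wx": 0,"wy": 0,"wz": 0},
  {"hand": 0,"x": 0,"y": 0,"z": 0,"wx": 0,"wy": 0,"wz": 0},
])

```text
time_s: 51.57
position: [0.5453, 0.3307, 0.0536]
tool_rot: [-3.138, 0.134, -0.002]
wrist_force: [0.3, -0.0, 0.1]
grip_width: 0.0853
finger_force: 0.0
```

Call:
servo_tool([
  {"hand": 1,"x": 0,"y": 0,"z": 0,"wx": 0,"wy": 0,"wz": 0},
  {"hand": 1,"x": 0,"y": 0,"z": 0,"wx": 0,"wy": 0,"wz": 0},
  {"hand": 1,"x": 0,"y": 0,"z": 0,"wx": 0,"wy": 0,"wz": 0},
  {"hand": 1,"x": 0,"y": 0,"z": 0,"wx": 0,"wy": 0,"wz": 0},
  {"hand": 1,"x": 0,"y": 0,"z": 0,"wx": 0,"wy": 0,"wz": 0},
  {"hand": 1,"x": 0,"y": 0,"z": 0,"wx": 0,"wy": 0,"wz": 0},
  {"hand": 1,"x": 0,"y": 0,"z": 0,"wx": 0,"wy": 0,"wz": 0},
  {"hand": 1,"x": 0,"y": 0,"z": 0,"wx": 0,"wy": 0,"wz": 0},
  {"hand": 1,"x": 0,"y": 0,"z": 0,"wx": 0,"wy": 0,"wz": 0},
])

```text
time_s: 52.32
position: [0.5451, 0.3305, 0.0532]
tool_rot: [-3.138, 0.135, -0.002]
wrist_force: [-1.4, -1.2, 5.3]
grip_width: 0.0509
finger_force: 61.8
```

```bash
python3 - <<'E'
from h import *
grab_frame('top'); s=get_state(); print(s['time_s'],s['position'],s['wrist_force'],s['grip_width']); plan(.655,.0482,.175)
E
```

```text
52.3667 [0.54513966 0.33050169 0.05321922] [-2.17538155 -0.95468552  6.57408276] 0.05060226447347281
yaw now -4.91 tilt 0.07 | wz 0.00 | x 133.6 y 271.9 z -121.8
```

Call:
servo_tool([
  {"hand": 1,"x": 0,"y": 0,"z": -8,"wx": 0,"wy": 0,"wz": 0},
  {"hand": 1,"x": 0,"y": 0,"z": -20,"wx": 0,"wy": 0,"wz": 0},
  {"hand": 1,"x": 0,"y": 0,"z": -25,"wx": 0,"wy": 0,"wz": 0},
  {"hand": 1,"x": 0,"y": 0,"z": -25,"wx": 0,"wy": 0,"wz": 0},
  {"hand": 1,"x": 0,"y": 0,"z": -25,"wx": 0,"wy": 0,"wz": 0},
  {"hand": 1,"x": 0,"y": 0,"z": -17,"wx": 0,"wy": 0,"wz": 0},
  {"hand": 1,"x": 0,"y": 0,"z": 0,"wx": 0,"wy": 0,"wz": 0},
])

```text
time_s: 52.95
position: [0.5459, 0.331, 0.1772]
tool_rot: [-3.136, 0.134, -0.008]
wrist_force: [0.4, -0.3, -0.2]
grip_width: 0.0509
finger_force: 62.5
```

Call:
servo_tool([
  {"hand": 1,"x": 6.8,"y": 14,"z": 0,"wx": 0,"wy": 0,"wz": 0},
  {"hand": 1,"x": 15,"y": 30.5,"z": 0,"wx": 0,"wy": 0,"wz": 0},
  {"hand": 1,"x": 15,"y": 30.5,"z": 0,"wx": 0,"wy": 0,"wz": 0},
  {"hand": 1,"x": 15,"y": 30.5,"z": 0,"wx": 0,"wy": 0,"wz": 0},
  {"hand": 1,"x": 15,"y": 30.5,"z": 0,"wx": 0,"wy": 0,"wz": 0},
  {"hand": 1,"x": 15,"y": 30.5,"z": 0,"wx": 0,"wy": 0,"wz": 0},
  {"hand": 1,"x": 15,"y": 30.5,"z": 0,"wx": 0,"wy": 0,"wz": 0},
  {"hand": 1,"x": 15,"y": 30.5,"z": 0,"wx": 0,"wy": 0,"wz": 0},
  {"hand": 1,"x": 15,"y": 30.5,"z": 0,"wx": 0,"wy": 0,"wz": 0},
  {"hand": 1,"x": 6.8,"y": 13.9,"z": 0,"wx": 0,"wy": 0,"wz": 0},
])

```text
time_s: 53.78
position: [0.6552, 0.0437, 0.1711]
tool_rot: [3.138, -0.138, -0.002]
wrist_force: [-0.7, -0.5, -1.0]
grip_width: 0.0507
finger_force: 62.7
```

Call:
servo_tool([
  {"hand": 1,"x": 0,"y": 0,"z": 0,"wx": 0,"wy": 0,"wz": 0},
  {"hand": 1,"x": 0,"y": 0,"z": 20,"wx": 0,"wy": 0,"wz": 0},
  {"hand": 1,"x": 0,"y": 0,"z": 25,"wx": 0,"wy": 0,"wz": 0},
  {"hand": 1,"x": 0,"y": 0,"z": 25,"wx": 0,"wy": 0,"wz": 0},
  {"hand": 1,"x": 0,"y": 0,"z": 20,"wx": 0,"wy": 0,"wz": 0},
  {"hand": 1,"x": 0,"y": 0,"z": 10,"wx": 0,"wy": 0,"wz": 0},
  {"hand": 1,"x": 0,"y": 0,"z": 0,"wx": 0,"wy": 0,"wz": 0},
  {"hand": 1,"x": 0,"y": 0,"z": 0,"wx": 0,"wy": 0,"wz": 0},
  {"hand": 1,"x": 0,"y": 0,"z": 0,"wx": 0,"wy": 0,"wz": 0},
  {"hand": 1,"x": 0,"y": 0,"z": 0,"wx": 0,"wy": 0,"wz": 0},
])

```text
time_s: 54.62
position: [0.6553, 0.0482, 0.0739]
tool_rot: [-3.139, 0.134, -0.003]
wrist_force: [-0.2, 1.0, -0.7]
grip_width: 0.0507
finger_force: 62.7
```

```bash
python3 - <<'E'
from h import *
for i in range(5): grab_frame('top')
s=get_state(); print(s['time_s'],s['position'],s['wrist_force'],s['grip_width']); plan(.655,.0482,.0572)
E
```

```text
54.8667 [0.65481729 0.04803479 0.07278983] [ 0.1743499  -0.09756347  0.14550179] 0.05056166191215054
yaw now -4.91 tilt 0.04 | wz 0.00 | x 0.2 y -0.2 z 15.6
```

Call:
servo_tool([
  {"hand": 1,"x": 0,"y": 0,"z": 5,"wx": 0,"wy": 0,"wz": 0},
  {"hand": 1,"x": 0,"y": 0,"z": 5,"wx": 0,"wy": 0,"wz": 0},
  {"hand": 1,"x": 0,"y": 0,"z": 3,"wx": 0,"wy": 0,"wz": 0},
  {"hand": 1,"x": 0,"y": 0,"z": 2,"wx": 0,"wy": 0,"wz": 0},
  {"hand": 1,"x": 0,"y": 0,"z": 1,"wx": 0,"wy": 0,"wz": 0},
  {"hand": 1,"x": 0,"y": 0,"z": 0,"wx": 0,"wy": 0,"wz": 0},
  {"hand": 1,"x": 0,"y": 0,"z": 0,"wx": 0,"wy": 0,"wz": 0},
  {"hand": 1,"x": 0,"y": 0,"z": 0,"wx": 0,"wy": 0,"wz": 0},
])

```text
time_s: 55.53
position: [0.6546, 0.048, 0.0572]
tool_rot: [3.139, -0.134, 0.0]
wrist_force: [-6.0, -0.9, 13.8]
grip_width: 0.0503
finger_force: 63.9
```

Call:
servo_tool([
  {"hand": 0,"x": 0,"y": 0,"z": 0,"wx": 0,"wy": 0,"wz": 0},
  {"hand": 0,"x": 0,"y": 0,"z": 0,"wx": 0,"wy": 0,"wz": 0},
  {"hand": 0,"x": 0,"y": 0,"z": 0,"wx": 0,"wy": 0,"wz": 0},
  {"hand": 0,"x": 0,"y": 0,"z": 0,"wx": 0,"wy": 0,"wz": 0},
  {"hand": 0,"x": 0,"y": 0,"z": -10,"wx": 0,"wy": 0,"wz": 0},
  {"hand": 0,"x": 0,"y": 0,"z": -25,"wx": 0,"wy": 0,"wz": 0},
  {"hand": 0,"x": 0,"y": 0,"z": -30,"wx": 0,"wy": 0,"wz": 0},
  {"hand": 0,"x": 0,"y": 0,"z": -35,"wx": 0,"wy": 0,"wz": 0},
  {"hand": 0,"x": 0,"y": 0,"z": -35,"wx": 0,"wy": 0,"wz": 0},
  {"hand": 0,"x": 0,"y": 0,"z": -15,"wx": 0,"wy": 0,"wz": 0},
])

```text
time_s: 56.37
position: [0.6555, 0.048, 0.2123]
tool_rot: [-3.139, 0.134, -0.009]
wrist_force: [0.5, -0.4, 1.8]
grip_width: 0.0852
finger_force: 0.0
```

Call:
servo_tool([
  {"hand": 0,"x": -25,"y": -25,"z": 0,"wx": 0,"wy": 0,"wz": 0},
  {"hand": 0,"x": -25,"y": -25,"z": 0,"wx": 0,"wy": 0,"wz": 0},
  {"hand": 0,"x": -25,"y": -25,"z": 0,"wx": 0,"wy": 0,"wz": 0},
  {"hand": 0,"x": -25,"y": -25,"z": 0,"wx": 0,"wy": 0,"wz": 0},
  {"hand": 0,"x": -25,"y": -25,"z": 0,"wx": 0,"wy": 0,"wz": 0},
  {"hand": 0,"x": -25,"y": -25,"z": 0,"wx": 0,"wy": 0,"wz": 0},
  {"hand": 0,"x": -25,"y": -25,"z": 0,"wx": 0,"wy": 0,"wz": 0},
  {"hand": 0,"x": -25,"y": -25,"z": 0,"wx": 0,"wy": 0,"wz": 0},
  {"hand": 0,"x": -25,"y": -25,"z": 0,"wx": 0,"wy": 0,"wz": 0},
  {"hand": 0,"x": 0,"y": 0,"z": 0,"wx": 0,"wy": 0,"wz": 0},
])

```text
time_s: 57.2
position: [0.4463, 0.2951, 0.2075]
tool_rot: [-3.137, 0.129, -0.0]
wrist_force: [0.7, -1.3, 0.6]
grip_width: 0.0856
finger_force: 0.0
```

```bash
python3 - <<'E'
from h import *
t=grab_frame('top'); c=grab_frame('scene')
for f in (t,c):
    for n,p in (('jar_center',(.6545,.0478)),('tin_center',(.56,-.0155)),('tube_center',(.6263,-.119))): wfit(f,n,p)
    if f is t: c=grab_frame('scene')
cv2.imwrite('pics/end.png',c['img'][:,:,::-1]); print(get_state()['time_s'])
E
```

```text
jar_center p0.65 [0.6581 0.049 ] miss 0.038 [253, 181, 276, 205]
tin_center p0.86 [ 0.5607 -0.0152 -0.0806] miss 0.066 [282, 223, 302, 247]
tube_center p0.72 [ 0.6282 -0.1175] miss 0.069 [327, 196, 350, 213]
jar_center p0.94 [0.6545 0.0478] miss 1.000 [325, 168, 346, 198]
tin_center p0.74 [ 0.5575 -0.0162 -0.1052] miss 0.062 [255, 176, 275, 208]
tube_center p0.80 [ 0.6243 -0.1193] miss 0.063 [226, 205, 247, 241]
57.65
```

View pics/end.png

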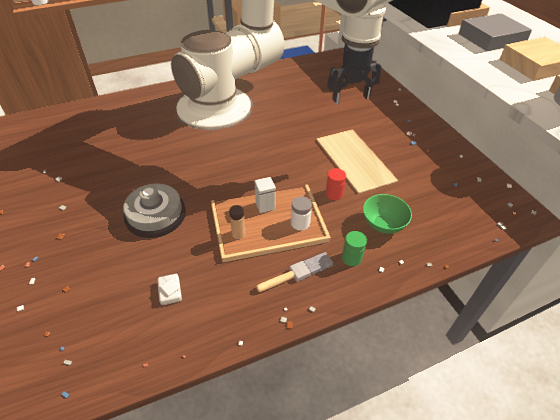

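The final view shows the jar (301,213), tin (265,196) and tube (237,222) at the same pixels as at the start. The wheel stands on the plate at (150,193), the bystanders are untouched and the arm is clear.

```bash
python3 -c "
from bench import *
print(close_job())"
```

```text
the job is handed in; nothing more can be done
None
```

The job is handed in at about 58 s: the wheel stands upright in the centre of the lap plate, and the jar, tin and tube are back on the caddy, upright and within a few millimetres of their starting spots by the camera fits.

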